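Clear the spares case, open it and hold up the finned core

TASK

Take the aluminium jaw cap off the lid of the spares case and hang it astride the horizontal bar, then let go of it. Next swing the case's cover flap up by its pull until it stands upright or a little past and stays there, lift the finned core insert out of the case (leave the plain block where it is), and bring it out in front of the case on the robot's side. Finish while still holding the core there, upright and still, about 20 cm above the bench, and leave everything else on the bench alone.

Things in the scene. Friction and masses are not known exactly. Their poses are not given: they have to be found in the camera images.
- case: low dark steel spares case fixed on the bench, 100 (x) x 214 (y) x 68 mm high; origin at the centre of its underside. Its x axis points away from the robot to the hinge side, y to the left, z up. Walls and floor 5 mm; one divider in its x direction splits it into a left (+y) and a right (-y) bay, each about 90 x 99 mm inside. The closed flap hides one part in each bay; its top face is 74 mm above the bench
- flap (a joint): cover flap hinge, rad: 0 closed, grows as the front edge lifts, 1.57 upright, stop at 1.9. The hinge axis is the case's y axis direction through flap_hinge; the hinge is stiff (0.22 N m of friction), so that the flap (180 g) stays at whatever angle it is left, and needs about 3 N at the pull
- flap_hinge (a point): middle of the hinge axis, over the back wall of the case, 50 mm behind the case's centre and 71 mm above the bench. A strip lamp hangs 0.62 m above the bench from about x = 0.58 m on, so keep the hand low here
- flap_pull (a point): middle of the cross bar of the flap's wire loop pull: a round 9 mm bar along the case's y direction, 55 mm free between its two side wires, that stands out in the flap's plane 33 mm beyond its front edge (138 mm from the hinge axis, 38 mm in front of the case's front wall when closed). Open space under it and behind it; it can be pinched from above with one finger in front and one behind at every flap angle
- bar: hanging bar stand fixed on the bench: a round horizontal steel bar, 12 mm thick and 200 mm long, on a post at each end, centre line 120 mm above the bench; origin on the bench under the bar's middle, y axis along the bar, z up. An upright sheet bounds the bench on the right from about x = 0.4, y = -0.45 m on: keep clear of it
- bar_mid (a point): middle of the hanging bar, on its centre line
- jaw_cap: aluminium vice jaw cap: an inverted channel open below, 30 mm wide (x) outside and 24 mm inside, 70 mm long (y), 44 mm high (z), walls 3 mm, 120 g; origin at the centre of its open underside, y along the channel, z up through the closed crown. It starts standing on the closed flap. Astride the bar, the underside of its crown (41 mm above its origin) rests on the bar
- cap_center (a point): centre of the jaw cap, 22 mm above its open underside; it can be pinched across its 30 mm width from above
- fin_core: finned core insert, pale metal block 28 (x) x 30 (y) mm in plan and 40 mm high with a cluster of upright thin square fins on top to 57 mm in all, 100 g; origin at the centre of its underside, which stands on the case's floor 5 mm above the bench, in one of the two bays
- fin_center (a point): half-way up the finned core, 28.5 mm above its underside
- plain_block: plain steel block without fins, 50 x 24 x 46 mm, standing in the other bay; stays there
- block_center (a point): centre of the plain block, 23 mm above its underside
- flat_file: flat file with a wooden handle, 245 mm long, lying or standing on the bench; a bystander
- hex_driver: hex driver, 170 mm long, lying or standing on the bench; a bystander
- felt_wheel: small felt polishing wheel with an upright spindle, 43 mm wide, 50 mm high, lying or standing on the bench; a bystander
- stone_stick_3: grey stone stick, 14 x 120 x 11 mm, lying or standing on the bench; a bystander
- oilstone: grey oilstone in a steel shoe, 72 x 30 x 22 mm, lying or standing on the bench; a bystander
- alu_cup: tapered aluminium cup, 33 mm wide, 34 mm high, lying or standing on the bench; a bystander
There are look-alikes about, which are no part of the job. Leave any green look-alike of the jaw_cap alone.

How it is judged:
By the outcome, as a careful person would: the job done as asked, in the order asked, and still so for the second after the job is handed in, while the arm keeps its last pose, push and grip.
It also fails if it takes over 72 s, if anything falls off the work surface, if the arm or the gripper's body presses on something with over 40 N, if the wrist force passes 120 N, or if a joint passes its speed limit or range.

ROBOT

A 6-joint arm with a two-finger parallel gripper is mounted at the origin on a cart in front of the work surface, level with it; the furniture and walls round the work are solid. World frame = base frame: x ahead of the robot, y to its left, z up, the work surface at z = 0. Lengths are in m, angles in rad, forces in N, time in s.
With the tool pointing down it reaches from about 0.3 to 0.875 m from the base axis. Payload 6.4 kg.
Tool frame: the origin (TCP) lies at the very end of the fingers, on their centre line; the grasp point (between the pads) lies 19 mm behind it; z points along the fingers, y is the direction in which the jaws open and shut (so a half turn about z gives the same grasp; the last joint's range is limited). The gripper opens to 85 mm and grips with 20 to 120 N. Pads are 22 mm wide; open, the fingers measure 114 mm over their backs; the gripper's body (76 mm by 85 mm) begins 54 mm behind the grasp point. The pads swing forward as they close: fully open they stand 13 mm farther back than shut.
Start: joints at [-1.475, 0.181, 1.607, -0, 1.354, -0.206], TCP at [0.171, -0.549, 0.231] pointing down, gripper open.
Joint ranges: [-2.99, 2.99], [-0.89, 2.07], [0.3, 2.58], [-1.14, 4.28], [0, 2.63], [-3.12, 3.12]. Speed limits (rad/s): [2.57, 2.57, 3.01, 3.14, 3.14, 3.14].

INTERFACE

Orientations are given as a unit quaternion [w, x, y, z].
In Python, from bench import telemetry, imaging, ctrl gives the robot as it stands.
- The arm moves only by the shell command python3 -m pendant 'ROWS' [OPENING]. ROWS is JSON, a list that holds one entry, the list of rows, each a list of 6 numbers: the shift along the tool's x, y, z in units of 200 mm (1.0 is 200 mm), then the turn, a rotation vector about the tool's x, y, z in units of pi rad (1.0 is pi rad). In form: [[[tx, ty, tz, rx, ry, rz], ...]]. A call has 1 to 12 rows; each row shifts and turns the pose as measured when the row begins, along the tool's axes as they then stand; what a row does not reach is not made up. A row lasts 1/8 s, in which the tool goes at most 62.5 mm and 10.7 degrees, less where a joint would pass 70% of its speed; a pose out of reach is approached as far as the arm can. A call with a number of a shift or a turn outside -1 to 1 is refused whole. A call with a gripper value outside its range is refused whole. OPENING is the closure, from 0 (fully open) to 1 (shut), set as the call begins (- or left out, the last holds). The fingers move at their own pace and stop on an object; the grip force is fixed at half the most. Time passes only in rows, so rows that do not move let the fingers close. It gives the time, the measured TCP pose, the force and the opening at its end, in the units of the state.
- telemetry.get_obs(): the state, without advancing time (a new reading comes with each control period).
- imaging.camera(name): name is "scene" or "top" or "wrist"; returns a dict with "pixels" (400x640x3 uint8, blue, green, red), "vfov" (degrees; the focal length in pixels is half the picture's height over the tangent of half this angle, whatever the lens; pixels are square), "cx", "cy" (the principal point, pixels), "R" (3x3) and "t" (3): a world point X has camera coordinates R X + t. Camera axes: x right, y down, z forward; pixel columns grow to the right and rows downward; lengths in m; the calibration is good to about 2 mm. A picture is of the moment at which its call begins. There is no depth.
- ctrl.hand_in(): hands the job in, once; it reports no verdict.
The state is a dict: "time_s": time; "q": joint angles; "dq": joint speeds; "joint_efforts": joint torques, N m; "eef_pos": TCP position; "eef_rot": TCP orientation; "wrist_force": force on the tool from outside, world axes, zero at the start; "torque": the same for the moment, N m; "opening": opening from 0.0 (shut) to 1.0 (fully open).
Only numpy, scipy, OpenCV 4.12 (cv2) and the standard library are available. Lean on these libraries where they do the work, as an engineer would, in place of code of your own. Each camera call takes 0.05 s, during which the arm holds its last target.

## Working session

There is one attempt and no reset: what is moved stays moved. The work goes in short steps, Python scripts to look and compute and a shell command to move; the robot and the scene stay as the last step left them, time stands still between calls to the robot, and variables do not carry over. Pictures are saved under pics/ and viewed, and the job is handed in when it is done.

```bash
ls; mkdir -p pics; python3 - <<'E'
from bench import telemetry, imaging, ctrl
import cv2
o=telemetry.get_obs();print(o)
for n in ["scene","top","wrist"]:
    c=imaging.camera(n);cv2.imwrite(f"pics/{n}0.png",c["pixels"]);print(n,c["vfov"],c["cx"],c["cy"],c["R"],c["t"])
E
```

```text
pics
{'time_s': 0.0, 'q': array([-1.47531724e+00,  1.81531622e-01,  1.60804096e+00, -1.33682611e-06,
        1.35377450e+00, -2.06314408e-01]), 'dq': array([ 2.16629924e-04, -9.88816733e-04,  4.31040609e-04, -8.47063924e-05,
        7.74947583e-04,  5.73786652e-04]), 'joint_efforts': array([-8.10332385e-04, -4.44880342e+01, -3.51330936e+01, -3.58572470e-04,
        9.04576562e-03, -2.28732932e-05]), 'eef_pos': array([ 0.17086284, -0.54844016,  0.23037352]), 'eef_rot': array([-8.75899949e-04,  9.88636270e-01,  1.50324833e-01,  4.79364689e-05]), 'wrist_force': array([-0.25907087, -0.45677279, -0.02381657]), 'torque': array([ 0.01582299,  0.03516308, -0.00609683]), 'opening': 0.9971770294517521}
scene 54.10800165557759 320.5577837562462 199.6412251505629 [[-0.62850827 -0.77765212  0.01531449]
 [-0.42711921  0.32861421 -0.84236683]
 [ 0.6500358  -0.53597563 -0.53868691]] [0.42746958 0.27933881 0.72295443]
top 45.73970872115814 315.734970603945 202.54188854716912 [[ 0.00943806 -0.99994963  0.00341446]
 [-0.99466198 -0.00973892 -0.10272635]
 [ 0.10275443 -0.0024267  -0.99470379]] [0.09897135 0.54428361 1.26134927]
wrist 63.89017888208224 319.1851000770759 200.1926553589197 [[ 0.29660599 -0.95499435 -0.00326855]
 [-0.91599733 -0.28545894  0.28189019]
 [-0.27013657 -0.08061634 -0.95944111]] [-0.57501759 -0.03578604  0.38061663]
```

View pics/scene0.png

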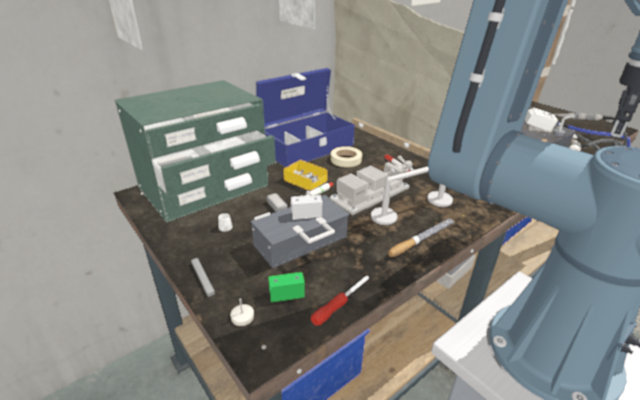

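View pics/top0.png

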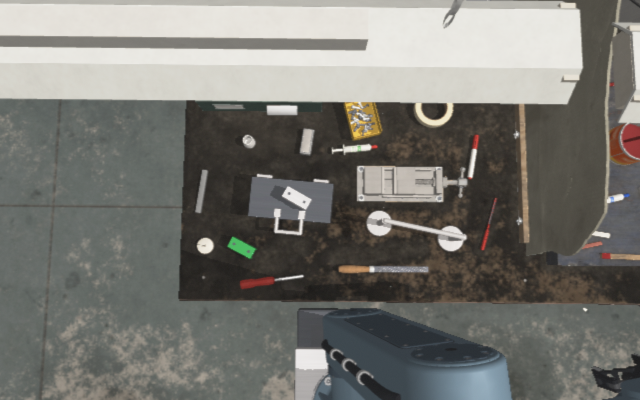

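View pics/wrist0.png

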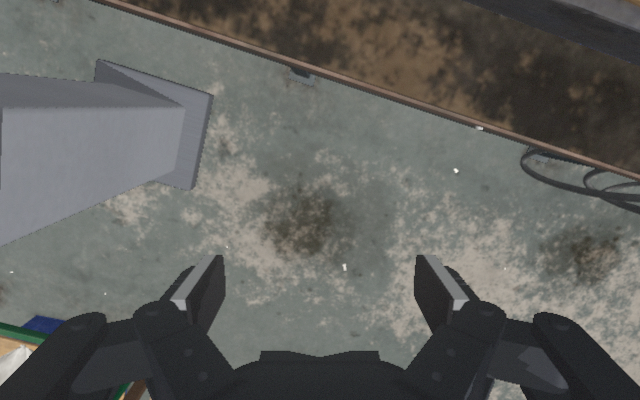

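The top view shows the case at about (290,200), the cap on its flap at (296,197), the pull at (289,225) and the bar running from (379,223) to (452,238). The green look-alike is at (241,247). I'll enlarge this area to measure it.

```bash
cat > h.py <<'E'
import numpy as np, cv2
from bench import telemetry, imaging
def cam(n,save=None):
    c=imaging.camera(n); c["f"]=200/np.tan(np.radians(c["vfov"]/2)); c["R"]=np.array(c["R"]);c["t"]=np.array(c["t"])
    if save: cv2.imwrite("pics/"+save,c["pixels"])
    return c
def ray(c,u,v):
    d=c["R"].T@np.array([(u-c["cx"])/c["f"],(v-c["cy"])/c["f"],1.]); return -c["R"].T@c["t"],d
def onz(c,u,v,z):
    o,d=ray(c,u,v); return o+d*(z-o[2])/d[2]
def tri(c1,p1,c2,p2):
    o1,d1=ray(c1,*p1);o2,d2=ray(c2,*p2)
    s=np.linalg.lstsq(np.c_[d1,-d2],o2-o1,rcond=None)[0]
    a=o1+s[0]*d1;b=o2+s[1]*d2; return (a+b)/2,np.linalg.norm(a-b)
def proj(c,X):
    p=c["R"]@np.array(X)+c["t"]; return c["f"]*p[:2]/p[2]+[c["cx"],c["cy"]]
E
python3 - <<'E'
from h import *
c=cam("top"); im=c["pixels"]
cv2.imwrite("pics/t1.png",cv2.resize(im[160:260,190:350],None,fx=5,fy=5,interpolation=cv2.INTER_CUBIC))
cv2.imwrite("pics/t2.png",cv2.resize(im[160:260,345:505],None,fx=5,fy=5,interpolation=cv2.INTER_CUBIC))
c=cam("scene"); im=c["pixels"]
cv2.imwrite("pics/s1.png",cv2.resize(im[150:270,230:390],None,fx=5,fy=5,interpolation=cv2.INTER_CUBIC)[:600])
E
```

```text
(no output)
```

View pics/t1.png

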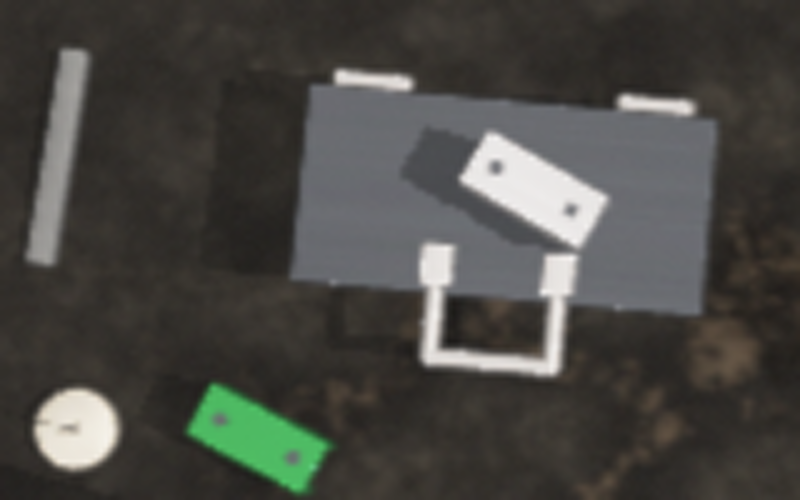

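View pics/t2.png

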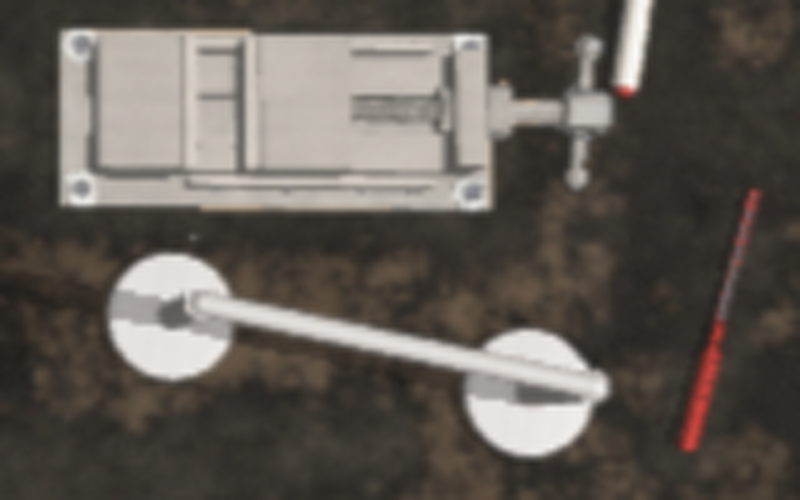

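View pics/s1.png

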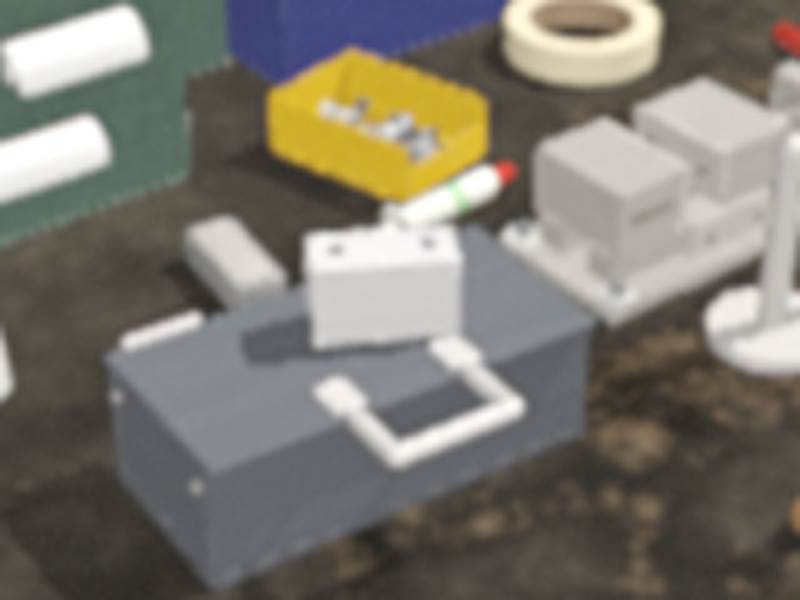

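```bash
python3 - <<'E'
from h import *
c=cam("top"); im=c["pixels"]
f=lambda x0,u,v:((u+.5)/5-.5+x0,(v+.5)/5-.5+160)
def show(n,x0,pts,z):
    P=np.array([onz(c,*f(x0,*p),z) for p in pts]); print(n,P.mean(0).round(4)); print(P.round(4)[:,:2].tolist()); 
    for i in range(len(P)):
        d=P[(i+1)%len(P)]-P[i]; print("  len %.1f ang %.1f"%(1e3*np.linalg.norm(d),np.degrees(np.arctan2(d[1],d[0]))))
show("cap",190,[(492,130),(609,197),(583,248),(460,183)],.118)
show("flap",190,[(310,86),(717,120),(703,315),(291,278)],.074)
show("pull",190,[(424,357),(558,368)],.071)
show("bar",345,[(190,302),(605,388)],.12)
show("feet",345,[(171,316),(530,393)],.006)
# mask refine cap
g=cv2.cvtColor(im,cv2.COLOR_BGR2GRAY); 
def comp(thr,x,y):
    n,l=cv2.connectedComponents((g>thr).astype('uint8')); k=l[y,x]; m=(l==k).astype('uint8'); m2=m
    p=cv2.findContours(m,0,1)[0][0]; return cv2.minAreaRect(p),m.sum(),cv2.moments(m,True)
r,a,m=comp(150,297,197); print(r,a,m['m10']/m['m00'],m['m01']/m['m00'])
print(onz(c,m['m10']/m['m00'],m['m01']/m['m00'],.118))
s=cam("scene")
# check in scene: project crown corners
for p in [(492,130),(609,197),(583,248),(460,183)]:
    X=onz(c,*f(190,*p),.118);q=proj(s,X); print("scene crop",((q-[230,150]+.5)*5-.5).round())
for p in [(310,86),(717,120),(703,315),(291,278)]:
    X=onz(c,*f(190,*p),.074);q=proj(s,X); print("scene crop flap",((q-[230,150]+.5)*5-.5).round())
E
```

```text
cap [0.5464 0.1525 0.118 ]
[[0.5765, 0.1752], [0.5429, 0.1155], [0.5169, 0.1283], [0.5493, 0.191]]
  len 68.5 ang -119.4
  len 29.0 ang 153.7
  len 70.5 ang 62.6
  len 31.5 ang -30.1
flap [0.546  0.1702 0.074 ]
[[0.6051, 0.2739], [0.5891, 0.0593], [0.4863, 0.0661], [0.5036, 0.2815]]
  len 215.2 ang -94.3
  len 103.0 ang 176.3
  len 216.1 ang 85.4
  len 101.8 ang -4.3
pull [0.4606 0.1765 0.071 ]
[[0.4631, 0.2115], [0.458, 0.1415]]
  len 70.2 ang -94.1
  len 70.2 ang 85.9
bar [ 0.4707 -0.1682  0.12  ]
[[0.4913, -0.0642], [0.4501, -0.2722]]
  len 212.0 ang -101.2
  len 212.0 ang 78.8
feet [ 0.471  -0.1686  0.006 ]
[[0.4912, -0.0701], [0.4507, -0.2672]]
  len 201.2 ang -101.6
  len 201.2 ang 78.4
((296.453857421875, 197.3307647705078), (27.907812118530273, 12.279437065124512), 29.744882583618164) 339 296.5073746312684 197.41002949852506
[0.54657266 0.15319185 0.118     ]
scene crop [310. 232.]
scene crop [451. 221.]
scene crop [465. 253.]
scene crop [317. 268.]
scene crop flap [108. 353.]
scene crop flap [478. 222.]
scene crop flap [600. 313.]
scene crop flap [212. 465.]
```

```bash
cat >> h.py <<'E'
from scipy.spatial.transform import Rotation as Ro
def Rt(ang,tilt=0):
    # tool pointing down, tool x at angle ang (deg) in world; tilt: rotation about tool x (deg)
    a=np.radians(ang); x=np.array([np.cos(a),np.sin(a),0]); z=np.array([0,0,-1.]); y=np.cross(z,x)
    return Ro.from_matrix(np.c_[x,y,z])*Ro.from_euler('x',tilt,degrees=True)
def delta(pos,ang=None,tilt=0,o=None):
    o=o or telemetry.get_obs(); q=o["eef_rot"]; R=Ro.from_quat([q[1],q[2],q[3],q[0]])
    T=Rt(ang,tilt) if ang is not None else R
    rv=(R.inv()*T).as_rotvec()/np.pi
    d=np.array(pos)-o["eef_pos"]
    x=R.as_matrix()[:,0]
    print("t %.2f pos %s angx %.2f open %.3f F %s"%(o["time_s"],o["eef_pos"].round(4),np.degrees(np.arctan2(x[1],x[0])),o["opening"],o["wrist_force"].round(1)))
    print(" rot(pi)",rv.round(4)," shift now-axes",(R.inv().apply(d)/.2).round(4)," shift after-rot axes",(T.inv().apply(d)/.2).round(4))
E
python3 -m pendant '[[[0,0,0,0,0,-0.049],[0,0,0,0,0,-0.049],[0,0,0,0,0,-0.049],[0,0,0,0,0,-0.049],[0,0,0,0,0,-0.049]]]' 0
python3 -c "
from h import *
delta([.5465,.153,.2],61.4)"
```

```text
time_s: 0.98
eef_pos: [0.1709, -0.5487, 0.2308]
eef_rot: [-0.0, 0.854, 0.521, 0.0]
wrist_force: [-0.2, -0.4, 0.0]
opening: 0.999
t 0.97 pos [ 0.1709 -0.5487  0.2308] angx 62.78 open 0.999 F [-0.2 -0.4  0. ]
 rot(pi) [-0.0002 -0.0002  0.0077]  shift now-axes [3.9789 0.0654 0.1571]  shift after-rot axes [ 3.9794 -0.0306  0.1541]
```

```bash

python3 -m pendant '[[[0.28,0,0,0,0,0],[0.28,0,0,0,0,0],[0.28,0,0,0,0,0],[0.28,0,0,0,0,0],[0.28,0,0,0,0,0],[0.28,0,0,0,0,0],[0.28,0,0,0,0,0],[0.28,0,0,0,0,0],[0.28,0,0,0,0,0],[0.28,0,0,0,0,0],[0.28,0,0,0,0,0],[0.28,0,0,0,0,0]]]'
python3 -c "
from h import *
delta([.5465,.153,.2],61.4)"
```

```text
time_s: 2.48
eef_pos: [0.4866, 0.0634, 0.2331]
eef_rot: [0.004, 0.855, 0.518, 0.003]
wrist_force: [0.9, -0.2, 0.8]
opening: 1.0
t 2.48 pos [0.4866 0.0634 0.2331] angx 62.41 open 1.000 F [ 0.9 -0.2  0.8]
 rot(pi) [0.0033 0.     0.0056]  shift now-axes [0.5359 0.0564 0.1659]  shift after-rot axes [0.5368 0.0487 0.1654]
```

```bash

python3 -m pendant '[[[0.25,0.025,0.08,0.003,0,0.005],[0.2,0.02,0.08,0,0,0],[0.08,0,0,0,0,0],[0,0,0,0,0,0]]]'
python3 -c "
from h import *
delta([.5465,.153,.2],61.4)
c=cam('wrist','w1.png')"
```

```text
time_s: 2.98
eef_pos: [0.5469, 0.1592, 0.2011]
eef_rot: [0.001, 0.858, 0.514, 0.001]
wrist_force: [0.3, -0.9, 0.3]
opening: 0.998
t 2.98 pos [0.5469 0.1592 0.2011] angx 61.83 open 0.998 F [ 0.3 -0.9  0.3]
 rot(pi) [ 0.0008 -0.0001  0.0024]  shift now-axes [-0.0283  0.0126  0.0057]  shift after-rot axes [-0.0282  0.0128  0.0057]
```

View pics/w1.png

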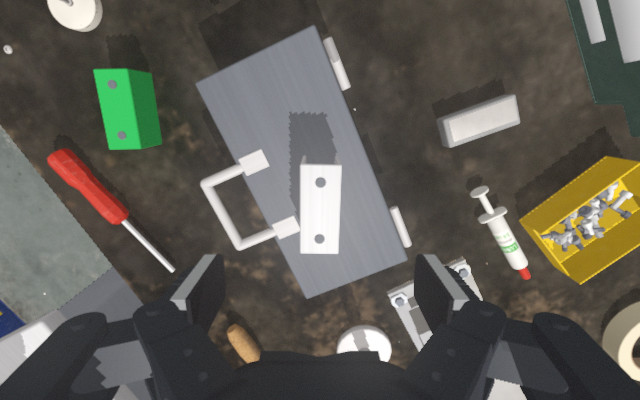

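```bash
python3 -m pendant '[[[-0.028,0.012,0.2,0,0,0.0024],[0,0,0.2,0,0,0],[0,0,0.1,0,0,0],[0,0,0.0,0,0,0]]]' 0.3
python3 -c "
from h import *
c=cam('wrist','w2.png');delta([.5465,.153,.086],61.4)
print(onz(c,320.5,209,.118))"
```

```text
time_s: 3.52
eef_pos: [0.5471, 0.1465, 0.1032]
eef_rot: [0.003, 0.861, 0.508, 0.003]
wrist_force: [-0.3, 0.2, 0.9]
opening: 0.697
t 3.58 pos [0.5479 0.1466 0.1043] angx 61.03 open 0.702 F [ 0.  -0.3 -0.8]
 rot(pi) [ 0.0031 -0.0009 -0.0021]  shift now-axes [ 0.0243 -0.0227  0.0911]  shift after-rot axes [ 0.0247 -0.0217  0.0913]
[0.563085   0.17175423 0.118     ]
```

View pics/w2.png

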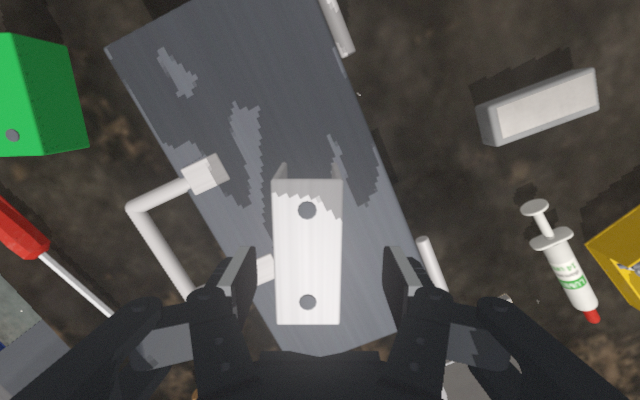

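```bash
python3 -c "
from h import *
c=cam('wrist')
P=np.array([onz(c,*p,.118) for p in [(272,180),(343,180),(340,325),(275,325)]]);print(P,P.mean(0),np.degrees(np.arctan2(*(P[0]-P[3])[1::-1])))
delta(P.mean(0)*[1,1,0]+[0,0,.086],61.4)"
```

```text
[[0.55237665 0.19225976 0.118     ]
 [0.5779338  0.17801832 0.118     ]
 [0.54390393 0.11657872 0.118     ]
 [0.51712489 0.13168133 0.118     ]] [0.54783482 0.15463453 0.118     ] 59.80404719804021
t 3.62 pos [0.5488 0.147  0.1051] angx 61.05 open 0.699 F [ 0.1 -0.3  0.5]
 rot(pi) [ 0.0036 -0.0012 -0.002 ]  shift now-axes [ 0.0308 -0.0237  0.0955]  shift after-rot axes [ 0.0313 -0.0224  0.0956]
```

```bash
python3 -m pendant '[[[0.03,-0.023,0.06,0.0035,-0.001,-0.002],[0,0,0.03,0,0,0],[0,0,0.0,0,0,0]]]' 0.3
python3 -c "
from h import *
delta([.5475,.1538,.086],61.4)"
```

```text
time_s: 4.0
eef_pos: [0.5496, 0.1547, 0.089]
eef_rot: [0.001, 0.86, 0.511, 0.002]
wrist_force: [-0.8, -0.2, 0.8]
opening: 0.698
t 4.00 pos [0.5496 0.1547 0.089 ] angx 61.42 open 0.698 F [-0.8 -0.2  0.8]
 rot(pi) [ 0.0012 -0.001   0.0001]  shift now-axes [-0.0093 -0.0071  0.0152]  shift after-rot axes [-0.0092 -0.007   0.0152]
```

```bash
python3 -m pendant '[[[-0.009,-0.007,0.012,0.001,-0.001,0],[0,0,0,0,0,0],[0,0,0,0,0,0],[0,0,0,0,0,0],[0,0,0,0,0,0],[0,0,0,0,0,0]]]' 1
python3 -c "
from h import *
delta([.5475,.1538,.086],61.4)
cam('wrist','w3.png')"
```

```text
time_s: 4.75
eef_pos: [0.5473, 0.1539, 0.0867]
eef_rot: [0.0, 0.86, 0.511, 0.0]
wrist_force: [-0.4, 0.3, 0.1]
opening: 0.342
t 4.75 pos [0.5473 0.1539 0.0867] angx 61.44 open 0.342 F [-0.4  0.3  0.1]
 rot(pi) [0.0002 0.0001 0.0002]  shift now-axes [-0.0002  0.0011  0.0034]  shift after-rot axes [-0.0002  0.0011  0.0034]
```

View pics/w3.png

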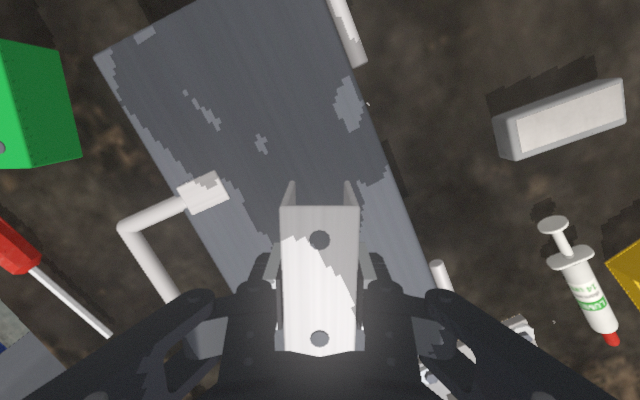

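```bash
python3 -m pendant '[[[0,0,-0.15,0,0,0],[0,0,-0.25,0,0,0],[0,0,-0.2,0,0,-0.04],[0,0,0,0,0,-0.055],[0,0,0,0,0,0]]]' 1
python3 -c "
from h import *
delta([.4708,-.168,.19],78.6)
cam('scene','s2.png')"
```

```text
time_s: 5.42
eef_pos: [0.5465, 0.1538, 0.2094]
eef_rot: [-0.0, 0.772, 0.636, -0.001]
wrist_force: [-0.7, 1.1, -1.1]
opening: 0.342
t 5.42 pos [0.5465 0.1538 0.2094] angx 78.92 open 0.342 F [-0.7  1.1 -1.1]
 rot(pi) [-0.0005  0.0003  0.0018]  shift now-axes [-1.6516 -0.062   0.0991]  shift after-rot axes [-1.6521 -0.053   0.0972]
```

View pics/s2.png

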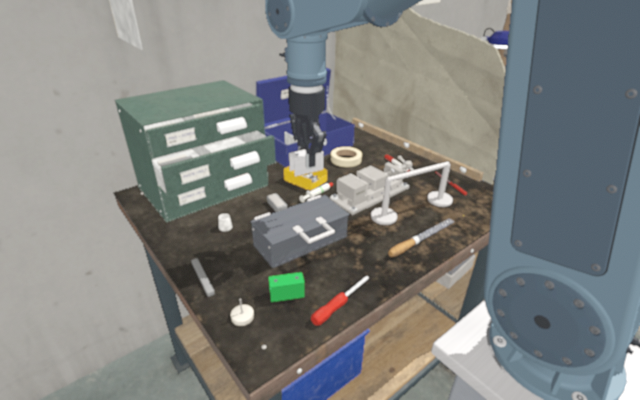

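```bash
python3 -m pendant '[[[-0.2,-0.006,0,0,0,0.001],[-0.25,-0.008,0,0,0,0],[-0.25,-0.008,0,0,0,0],[-0.25,-0.008,0,0,0,0],[-0.25,-0.008,0,0,0,0],[-0.25,-0.008,0,0,0,0],[-0.15,-0.006,0.0,0,0,0],[0,0,0,0,0,0],[0,0,0,0,0,0]]]' 1
python3 -c "
from h import *
delta([.4708,-.168,.17],78.6)
c=cam('wrist','w4.png');s=cam('scene','s3.png')
cv2.imwrite('pics/s3c.png',cv2.resize(s['pixels'][110:240,320:480],None,fx=4,fy=4,interpolation=cv2.INTER_CUBIC))
t=cam('top');cv2.imwrite('pics/t3c.png',cv2.resize(t['pixels'][160:260,345:505],None,fx=5,fy=5,interpolation=cv2.INTER_CUBIC))
"
```

```text
time_s: 6.6
eef_pos: [0.4653, -0.1646, 0.2036]
eef_rot: [-0.004, 0.783, 0.622, -0.003]
wrist_force: [-0.8, 0.7, -0.9]
opening: 0.339
t 6.60 pos [ 0.4653 -0.1646  0.2036] angx 76.90 open 0.339 F [-0.8  0.7 -0.9]
 rot(pi) [-0.0032 -0.0003 -0.0094]  shift now-axes [-0.0104  0.0322  0.1678]  shift after-rot axes [-0.0112  0.0302  0.1681]
```

View pics/w4.png

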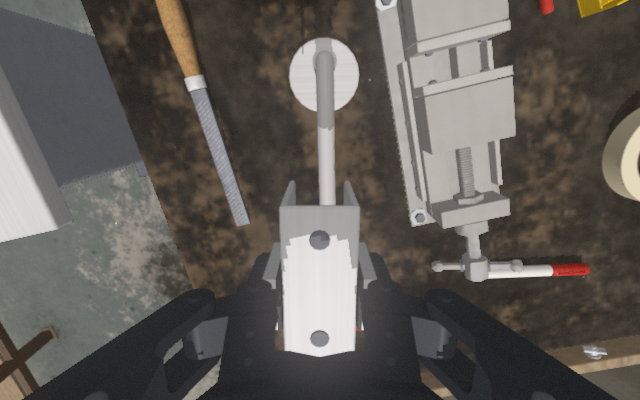

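View pics/s3c.png

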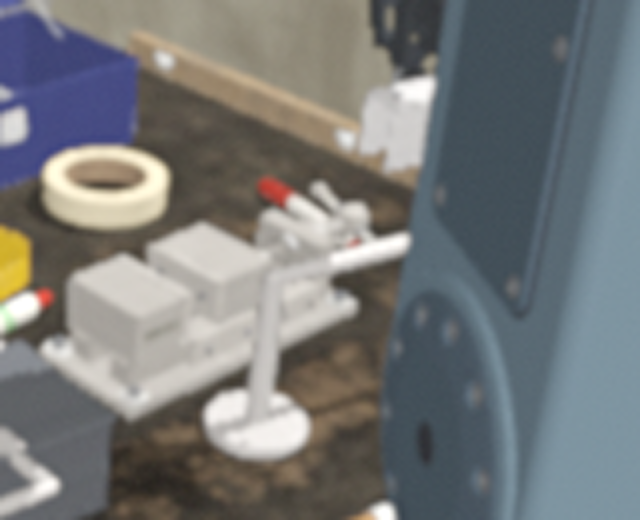

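View pics/t3c.png

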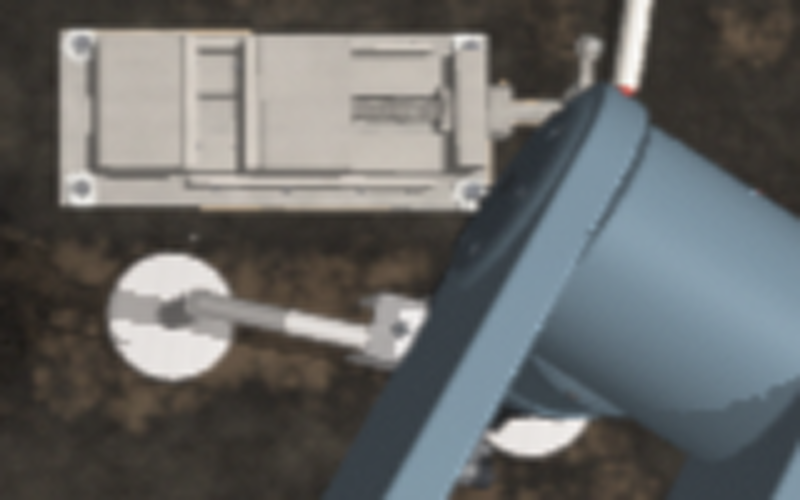

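```bash
python3 -m pendant '[[[-0.01,0.03,0.06,-0.003,0,-0.0094],[0,0,0.08,0,0,0],[0,0,0,0,0,0],[0,0,0,0,0,0]]]' 1
python3 -c "
from h import *
delta([.4708,-.168,.155],78.6)
c=cam('wrist','w5.png');
g=cv2.cvtColor(c['pixels'],cv2.COLOR_BGR2GRAY)
cv2.imwrite('pics/w5c.png',cv2.resize(c['pixels'][40:240,220:420],None,fx=3,fy=3,interpolation=cv2.INTER_CUBIC))
for e in [(.4913,-.0642),(.4708,-.168)]: print(proj(c,[*e,.12]))
"
```

```text
time_s: 7.25
eef_pos: [0.4715, -0.1654, 0.173]
eef_rot: [-0.001, 0.771, 0.636, 0.0]
wrist_force: [-1.0, -0.9, -1.0]
opening: 0.34
t 7.25 pos [ 0.4715 -0.1654  0.173 ] angx 79.03 open 0.340 F [-1.  -0.9 -1. ]
 rot(pi) [-0.0003 -0.0004  0.0024]  shift now-axes [-0.0137 -0.0007  0.0898]  shift after-rot axes [-0.0135 -0.0007  0.0898]
[317.56498043  46.16607416]
[317.33141416 224.18499208]
```

View pics/w5c.png

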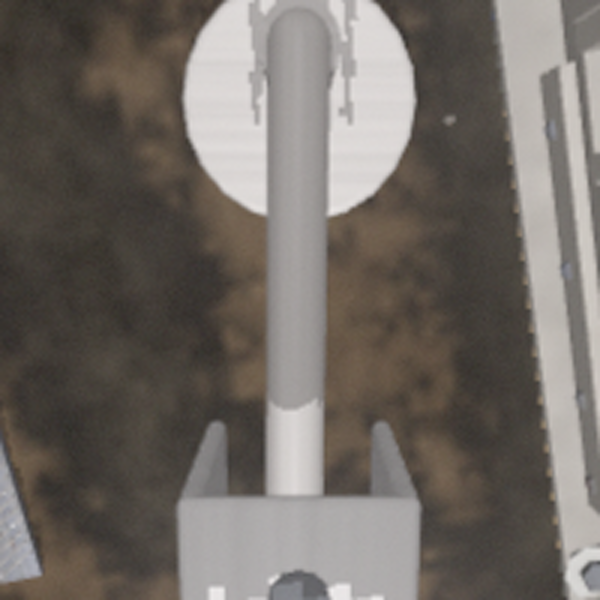

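The bar sits centred between the cap's walls (bar at about 296 in the crop, cap at 299), so I'll lower the cap.

```bash
python3 -m pendant '[[[-0.01,0,0.1,0,0,0.002],[0,0,0.1,0,0,0],[0,0,0.1,0,0,0],[0,0,0,0,0,0],[0,0,0,0,0,0]]]' 1
python3 -c "
from h import *
delta([.4708,-.168,.098],78.6)
c=cam('wrist','w6.png')"
```

```text
time_s: 7.92
eef_pos: [0.473, -0.1687, 0.1146]
eef_rot: [0.002, 0.774, 0.634, 0.001]
wrist_force: [0.0, 0.2, -1.5]
opening: 0.337
t 7.92 pos [ 0.473  -0.1687  0.1146] angx 78.63 open 0.337 F [ 0.   0.2 -1.5]
 rot(pi) [0.0013 0.0002 0.0002]  shift now-axes [ 0.0014 -0.0117  0.0828]  shift after-rot axes [ 0.0013 -0.0114  0.0829]
```

View pics/w6.png

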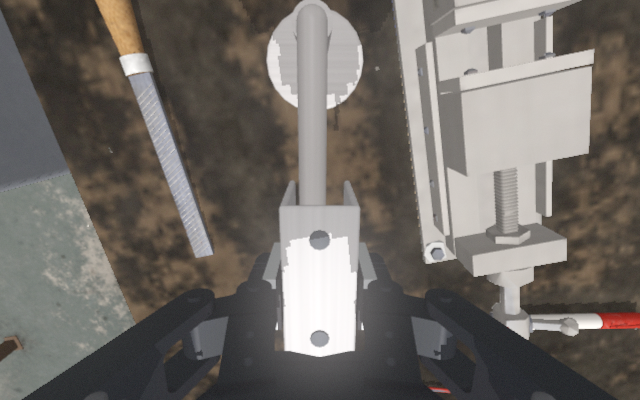

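```bash
python3 -m pendant '[[[0,-0.0115,0.03,0.001,0,0],[0,0,0.02,0,0,0],[0,0,0.012,0,0,0],[0,0,0.0,0,0,0]]]' 1
python3 -c "
from h import *
delta([.4708,-.168,.098],78.6)"
```

```text
time_s: 8.48
eef_pos: [0.4714, -0.1688, 0.1029]
eef_rot: [0.002, 0.774, 0.634, 0.0]
wrist_force: [-0.2, 0.0, -0.3]
opening: 0.34
t 8.47 pos [ 0.4714 -0.1688  0.1029] angx 78.63 open 0.340 F [-0.2  0.  -0.3]
 rot(pi) [0.0011 0.0006 0.0002]  shift now-axes [ 0.0031 -0.0039  0.0247]  shift after-rot axes [ 0.0031 -0.0038  0.0247]
```

```bash
python3 -m pendant '[[[0.003,-0.003,0.014,0.001,0,0],[0,0,0.008,0,0,0],[0,0,0.0,0,0,0]]]' 1
python3 -m pendant '[[[0,0,0.006,0,0,0],[0,0,0.0,0,0,0]]]' 1
python3 -c "
from h import *
delta([.4708,-.168,.098],78.6)
c=cam('wrist','w7.png')"
```

```text
time_s: 8.85
eef_pos: [0.471, -0.168, 0.0983]
eef_rot: [0.001, 0.774, 0.634, -0.001]
wrist_force: [-0.5, -0.1, -2.2]
opening: 0.341
time_s: 9.1
eef_pos: [0.4713, -0.1682, 0.0977]
eef_rot: [0.001, 0.774, 0.634, -0.001]
wrist_force: [-0.5, -1.0, -0.7]
opening: 0.34
t 9.10 pos [ 0.4713 -0.1682  0.0977] angx 78.64 open 0.340 F [-0.5 -1.  -0.7]
 rot(pi) [0.0002 0.0006 0.0002]  shift now-axes [ 0.0004 -0.0028 -0.0014]  shift after-rot axes [ 0.0004 -0.0028 -0.0014]
```

View pics/w7.png

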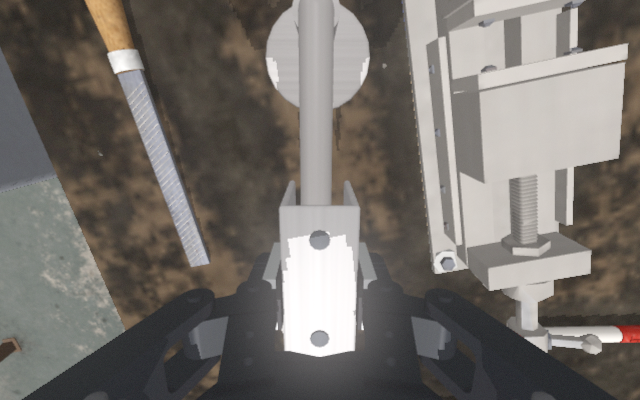

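```bash
python3 -m pendant '[[[0,-0.003,0.006,0,0,0],[0,0,0.004,0,0,0],[0,0,0.0,0,0,0]]]' 1
python3 -m pendant '[[[0,0,0.006,0,0,0],[0,0,0.0,0,0,0]]]' 1
python3 -c "
from h import *
delta([.4708,-.168,.098],78.6)"
```

```text
time_s: 9.52
eef_pos: [0.4715, -0.1682, 0.0978]
eef_rot: [0.002, 0.774, 0.634, -0.0]
wrist_force: [0.0, 0.6, -1.0]
opening: 0.34
time_s: 9.78
eef_pos: [0.4717, -0.1683, 0.0977]
eef_rot: [0.002, 0.774, 0.634, -0.0]
wrist_force: [0.5, 0.9, -1.0]
opening: 0.344
t 9.78 pos [ 0.4717 -0.1683  0.0977] angx 78.66 open 0.344 F [ 0.5  0.9 -1. ]
 rot(pi) [0.0008 0.0008 0.0003]  shift now-axes [ 0.0008 -0.0047 -0.0014]  shift after-rot axes [ 0.0008 -0.0047 -0.0014]
```

```bash
python3 -m pendant '[[[0,-0.005,0.012,0,0,0],[0,0,0.012,0,0,0]]]' 1
python3 -m pendant '[[[0,0,0.0,0,0,0]]]' 1
python3 -c "
from h import *
delta([.4708,-.168,.098],78.6)"
```

```text
time_s: 10.02
eef_pos: [0.4719, -0.1684, 0.0974]
eef_rot: [0.002, 0.773, 0.634, 0.0]
wrist_force: [-14.7, 7.5, 31.1]
opening: 0.342
time_s: 10.15
eef_pos: [0.4721, -0.1685, 0.098]
eef_rot: [0.003, 0.773, 0.634, 0.0]
wrist_force: [0.2, 0.6, -2.0]
opening: 0.343
t 10.15 pos [ 0.4721 -0.1685  0.098 ] angx 78.70 open 0.343 F [ 0.2  0.6 -2. ]
 rot(pi) [0.0014 0.001  0.0005]  shift now-axes [ 0.0013 -0.0069 -0.    ]  shift after-rot axes [ 0.0013 -0.0069 -0.    ]
```

Contact showed as a 31 N push at z ≈ 0.0975, so the crown is on the bar. I'll release it.

```bash
python3 -m pendant '[[[0,0,0,0,0,0],[0,0,0,0,0,0],[0,0,0,0,0,0],[0,0,0,0,0,0]]]' 0.4
python3 -m pendant '[[[0,0,-0.1,0,0,0],[0,0,-0.2,0,0,0],[0,0,-0.2,0,0,0],[0,0,0,0,0,0]]]'
python3 -c "
from h import *
delta([.4611,.1765,.2],85.7)
c=cam('wrist','w8.png')"
```

```text
time_s: 10.65
eef_pos: [0.472, -0.1686, 0.097]
eef_rot: [0.003, 0.773, 0.634, 0.0]
wrist_force: [-0.3, 0.3, -0.4]
opening: 0.6
time_s: 11.15
eef_pos: [0.471, -0.1679, 0.1985]
eef_rot: [0.001, 0.773, 0.634, -0.0]
wrist_force: [0.3, 0.7, -1.1]
opening: 0.601
t 11.15 pos [ 0.471  -0.1679  0.1985] angx 78.67 open 0.601 F [ 0.3  0.7 -1.1]
 rot(pi) [ 0.0005  0.0006 -0.0391]  shift now-axes [ 1.6788 -0.3869 -0.0112]  shift after-rot axes [ 1.7136 -0.1784 -0.0077]
```

View pics/w8.png

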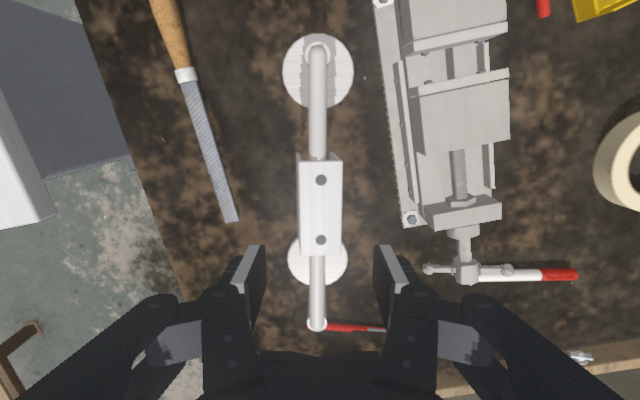

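The cap hangs astride the bar at (320,205) in the wrist view, free of the fingers. Next is the pull; first I check how high the wrist stands, because of the lamp.

```bash
python3 -c "
from h import *
s=cam('scene')
for z in (.2,.3,.4,.5,.55,.6,.65): print(z,proj(s,[.5465,.1538,z]).round())
print(telemetry.get_obs()['q'].round(3))"
python3 -m pendant '[[[0,0,0,0,0,-0.039],[0.25,-0.03,0,0,0,0],[0.25,-0.03,0,0,0,0],[0.25,-0.03,0,0,0,0],[0.25,-0.03,0,0,0,0],[0.25,-0.03,0,0,0,0],[0.25,-0.03,0,0,0,0],[0.2,-0.02,0,0,0,0],[0,0,0,0,0,0]]]' 0.7
python3 -c "
from h import *
delta([.4609,.1766,.15],85.7)
c=cam('wrist','w9.png')"
```

```text
0.2 [306. 168.]
0.3 [306. 126.]
0.4 [306.  79.]
0.5 [305.  25.]
0.55 [305.  -6.]
0.6 [305. -38.]
0.65 [305. -74.]
[-5.800e-01  4.700e-02  1.831e+00 -1.000e-03  1.268e+00 -3.810e-01]
time_s: 12.38
eef_pos: [0.4442, 0.186, 0.181]
eef_rot: [-0.012, 0.733, 0.68, -0.009]
wrist_force: [0.5, -1.0, -0.4]
opening: 0.305
t 12.38 pos [0.4442 0.186  0.181 ] angx 85.70 open 0.305 F [ 0.5 -1.  -0.4]
 rot(pi) [-0.0093 -0.0012  0.    ]  shift now-axes [-0.0409  0.0914  0.152 ]  shift after-rot axes [-0.0404  0.0869  0.1548]
```

View pics/w9.png

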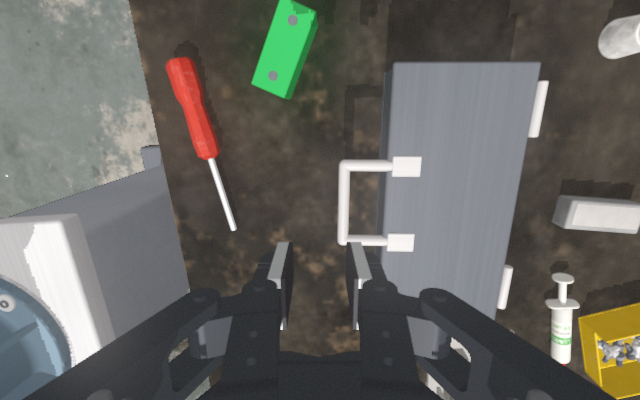

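```bash
python3 -m pendant '[[[-0.03,0.087,0.05,-0.009,-0.001,0],[0,0,0.1,0,0,0],[0,0,0,0,0,0]]]'
python3 -c "
from h import *
delta([.4609,.1766,.12],85.7)
c=cam('wrist','w10.png')
print(proj(c,[.4609,.1766,.071]))"
```

```text
time_s: 12.8
eef_pos: [0.4597, 0.1739, 0.1467]
eef_rot: [-0.001, 0.734, 0.679, -0.003]
wrist_force: [0.9, 0.4, 1.1]
opening: 0.303
t 12.80 pos [0.4597 0.1739 0.1467] angx 85.51 open 0.303 F [0.9 0.4 1.1]
 rot(pi) [-0.0018  0.0008 -0.001 ]  shift now-axes [0.0142 0.0055 0.1336]  shift after-rot axes [0.0139 0.0048 0.1337]
[319.66374126 205.14538926]
```

View pics/w10.png

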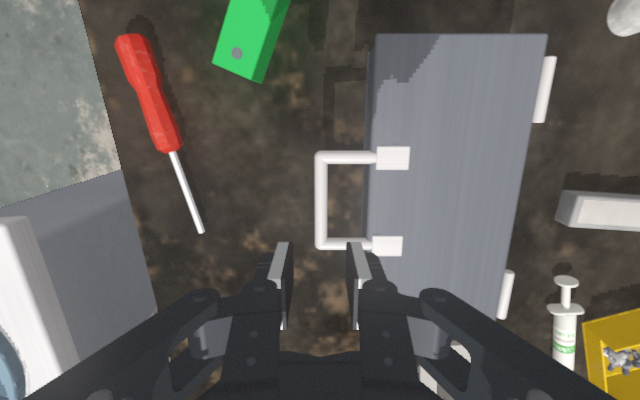

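```bash
python3 -m pendant '[[[0.02,0.005,0.1,-0.002,0,0],[0,0,0.1,0,0,0],[0,0,0.08,0,0,0],[0,0,0,0,0,0]]]'
python3 -c "
from h import *
delta([.4609,.178,.056],85.7)
c=cam('wrist','w11.png')"
```

```text
time_s: 13.35
eef_pos: [0.4646, 0.1757, 0.0931]
eef_rot: [0.003, 0.735, 0.678, 0.002]
wrist_force: [-0.7, 0.2, 0.5]
opening: 0.301
t 13.35 pos [0.4646 0.1757 0.0931] angx 85.33 open 0.301 F [-0.7  0.2  0.5]
 rot(pi) [ 0.0023  0.0006 -0.0021]  shift now-axes [ 0.0101 -0.0208  0.1851]  shift after-rot axes [ 0.0099 -0.0194  0.1853]
```

View pics/w11.png

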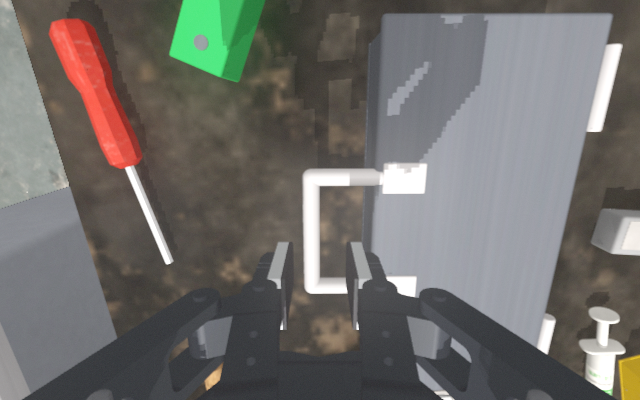

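```bash
python3 -m pendant '[[[0.01,-0.019,0,0.002,0,-0.002],[0,0,0.03,0,0,0],[0,0,0,0,0,0],[0,0,0,0,0,0]]]'
python3 -c "
from h import *
delta([.4609,.178,.056],85.7)"
```

```text
time_s: 13.9
eef_pos: [0.463, 0.1786, 0.0896]
eef_rot: [0.002, 0.733, 0.68, 0.002]
wrist_force: [0.4, 0.4, -0.3]
opening: 0.297
t 13.90 pos [0.463  0.1786 0.0896] angx 85.73 open 0.297 F [ 0.4  0.4 -0.3]
 rot(pi) [0.0018 0.0003 0.0002]  shift now-axes [-0.0035 -0.0111  0.1678]  shift after-rot axes [-0.0036 -0.0102  0.1678]
```

```bash
python3 -m pendant '[[[0,-0.012,0.05,0.002,0,0],[0,-0.004,0.05,0,0,0],[0,0,0.06,0,0,0],[0,0,0,0,0,0]]]'
python3 -c "
from h import *
delta([.4609,.178,.056],85.7)
c=cam('wrist','w12.png')"
```

```text
time_s: 14.4
eef_pos: [0.4589, 0.1787, 0.0547]
eef_rot: [-0.001, 0.733, 0.68, -0.001]
wrist_force: [0.4, -0.4, 0.7]
opening: 0.3
t 14.40 pos [0.4589 0.1787 0.0547] angx 85.73 open 0.300 F [ 0.4 -0.4  0.7]
 rot(pi) [-0.0008  0.0004  0.0002]  shift now-axes [-0.0028  0.01   -0.0065]  shift after-rot axes [-0.0028  0.01   -0.0065]
```

View pics/w12.png

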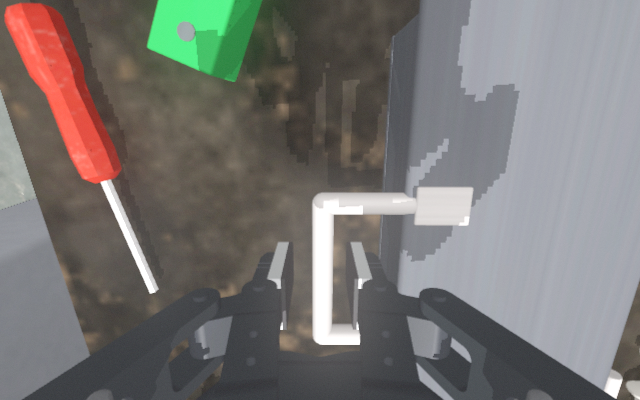

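```bash
python3 -m pendant '[[[0,0.01,-0.006,0,0,0],[0,0,0,0,0,0],[0,0,0,0,0,0],[0,0,0,0,0,0]]]' 1
python3 -c "
from h import *
delta([.4609,.178,.056],85.7)
o=telemetry.get_obs()
# arc plan: bar offset relative to hinge
b=np.radians(-4.3);ex=np.array([np.cos(b),np.sin(b),0])
H=np.array([.5985,.1672,.071]);p0=o['eef_pos'];off=15e-3
for th in range(0,106,10):
  t=np.radians(th); P=H-ex*.138*np.cos(t)+np.array([0,0,.138*np.sin(t)]); print(th,P.round(3))
"
```

```text
time_s: 14.95
eef_pos: [0.4603, 0.1787, 0.0566]
eef_rot: [-0.001, 0.733, 0.68, -0.002]
wrist_force: [-1.0, 0.2, -0.6]
opening: 0.08
t 14.95 pos [0.4603 0.1787 0.0566] angx 85.73 open 0.080 F [-1.   0.2 -0.6]
 rot(pi) [-0.0014  0.0004  0.0002]  shift now-axes [-0.0034  0.0033  0.0029]  shift after-rot axes [-0.0034  0.0033  0.0029]
0 [0.461 0.178 0.071]
10 [0.463 0.177 0.095]
20 [0.469 0.177 0.118]
30 [0.479 0.176 0.14 ]
40 [0.493 0.175 0.16 ]
50 [0.51  0.174 0.177]
60 [0.53  0.172 0.191]
70 [0.551 0.171 0.201]
80 [0.575 0.169 0.207]
90 [0.598 0.167 0.209]
100 [0.622 0.165 0.207]
```

```bash
cat > arc.py <<'E'
from h import *
import sys
from scipy.spatial.transform import Rotation as Ro
b=np.radians(-4.3);ex=np.array([np.cos(b),np.sin(b),0])
H=np.array([.5985,.1682,.071]); d=.0144; L=.138
def pose(th):
    t=np.radians(th); B=H-ex*L*np.cos(t)+np.array([0,0,L*np.sin(t)])
    R=Rt(85.7,-0.3*max(th,0)); return B+R.as_matrix()[:,2]*d, R
o=telemetry.get_obs(); q=o["eef_rot"]; R=Ro.from_quat([q[1],q[2],q[3],q[0]]); p=o["eef_pos"]
B=p-R.as_matrix()[:,2]*d; r=B-H; th=np.degrees(np.arctan2(r[2],-r@ex)); rad=np.hypot(r[2],r@ex)
print("t %.2f theta %.1f radius %.4f yoff %.4f F %s open %.3f"%(o["time_s"],th,rad,r@np.array([-ex[1],ex[0],0]),o["wrist_force"].round(1),o["opening"]))
step=float(sys.argv[1]); n=int(sys.argv[2])
for i in range(1,n+1):
    P,Q=pose(th+step*i); tr=R.inv().apply(P-p)/.2; rv=(R.inv()*Q).as_rotvec()/np.pi
    print([round(float(x),3) for x in [*tr,*rv]]); p,R=P,Q
E
python3 arc.py 7 4
```

```text
t 14.95 theta -0.0 radius 0.1385 yoff 0.0002 F [-1.   0.2 -0.6] open 0.080
[-0.001, 0.01, -0.084, -0.013, 0.0, 0.0]
[-0.0, 0.021, -0.082, -0.012, 0.0, 0.0]
[0.0, 0.034, -0.078, -0.012, -0.0, -0.0]
[0.0, 0.046, -0.072, -0.012, 0.0, -0.0]
```

```bash
python3 -m pendant '[[[0,0.01,-0.084,-0.013,0,0],[0,0.021,-0.082,-0.012,0,0],[0,0.034,-0.078,-0.012,0,0]]]'
python3 arc.py 7 4
```

```text
time_s: 15.32
eef_pos: [0.4695, 0.178, 0.1043]
eef_rot: [0.04, 0.732, 0.679, 0.037]
wrist_force: [2.6, 0.7, -5.3]
opening: 0.077
t 15.32 theta 20.0 radius 0.1393 yoff 0.0001 F [ 2.6  0.7 -5.3] open 0.077
[-0.001, 0.05, -0.07, -0.01, 0.0, -0.0]
[-0.0, 0.055, -0.066, -0.012, 0.0, 0.0]
[-0.0, 0.065, -0.057, -0.012, 0.0, -0.0]
[-0.0, 0.073, -0.046, -0.012, 0.0, 0.0]
```

The flap is moving with the pull: 20° on the right radius, with low force.

```bash
python3 -m pendant '[[[0,0.05,-0.07,-0.01,0,0],[0,0.055,-0.066,-0.012,0,0],[0,0.065,-0.057,-0.012,0,0],[0,0.073,-0.046,-0.012,0,0]]]'
python3 arc.py 7 4; python3 -c "
from h import *
c=cam('scene','s4.png')"
```

```text
time_s: 15.82
eef_pos: [0.5024, 0.1754, 0.1573]
eef_rot: [0.088, 0.728, 0.675, 0.08]
wrist_force: [-10.2, 0.7, 2.5]
opening: 0.077
t 15.82 theta 45.2 radius 0.1415 yoff 0.0000 F [-10.2   0.7   2.5] open 0.077
[-0.0, 0.086, -0.024, -0.011, 0.001, 0.0]
[0.0, 0.082, -0.027, -0.012, -0.0, 0.0]
[-0.0, 0.086, -0.014, -0.012, 0.0, -0.0]
[-0.0, 0.087, -0.001, -0.012, 0.0, 0.0]
```

View pics/s4.png

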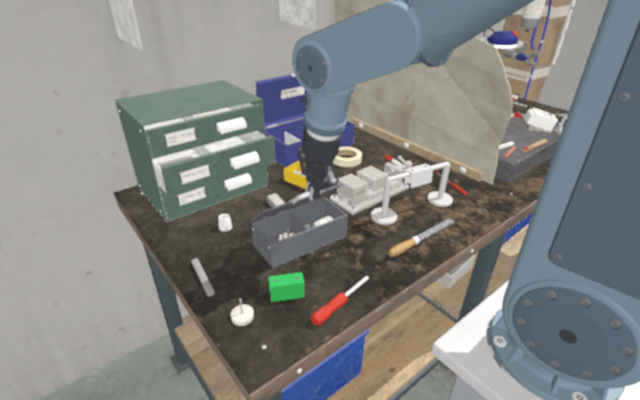

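```bash
python3 -m pendant '[[[0,0.086,-0.024,-0.011,0,0],[0,0.082,-0.027,-0.012,0,0],[0,0.086,-0.014,-0.012,0,0]]]'
python3 arc.py 7 5
```

```text
time_s: 16.25
eef_pos: [0.5466, 0.172, 0.187]
eef_rot: [0.129, 0.722, 0.67, 0.116]
wrist_force: [6.8, 1.5, -17.0]
opening: 0.071
t 16.25 theta 66.3 radius 0.1415 yoff -0.0000 F [  6.8   1.5 -17. ] open 0.071
[0.0, 0.088, 0.017, -0.011, 0.001, 0.001]
[0.0, 0.086, 0.013, -0.012, 0.0, 0.0]
[-0.0, 0.083, 0.026, -0.012, 0.0, -0.0]
[-0.0, 0.078, 0.038, -0.012, 0.0, 0.0]
[0.0, 0.071, 0.05, -0.012, -0.0, 0.0]
```

```bash
python3 -m pendant '[[[0,0.088,0.02,-0.011,0,0],[0,0.086,0.015,-0.012,0,0],[0,0.083,0.026,-0.012,0,0]]]'
python3 arc.py 5 4
```

```text
time_s: 16.62
eef_pos: [0.6028, 0.1675, 0.1993]
eef_rot: [0.172, 0.713, 0.662, 0.156]
wrist_force: [-3.5, 1.4, -7.7]
opening: 0.075
t 16.62 theta 89.1 radius 0.1412 yoff -0.0003 F [-3.5  1.4 -7.7] open 0.075
[0.002, 0.048, 0.043, -0.008, 0.001, 0.001]
[0.0, 0.051, 0.034, -0.008, 0.0, 0.0]
[-0.0, 0.047, 0.04, -0.008, 0.0, 0.0]
[-0.0, 0.042, 0.045, -0.008, 0.0, 0.0]
```

```bash
python3 -m pendant '[[[0,0.048,0.043,-0.006,0,0],[0,0.035,0.02,0,0,0],[0,0,0,0,0,0],[0,0,0,0,0,0]]]'
python3 arc.py 5 1; python3 -c "
from h import *
c=cam('scene','s5.png');c=cam('wrist','w13.png')"
```

```text
time_s: 17.12
eef_pos: [0.6262, 0.1657, 0.1968]
eef_rot: [0.18, 0.711, 0.66, 0.164]
wrist_force: [-3.7, 0.4, 0.3]
opening: 0.071
t 17.12 theta 98.6 radius 0.1401 yoff -0.0003 F [-3.7  0.4  0.3] open 0.071
[0.002, 0.044, 0.047, -0.016, 0.001, 0.001]
```

View pics/s5.png

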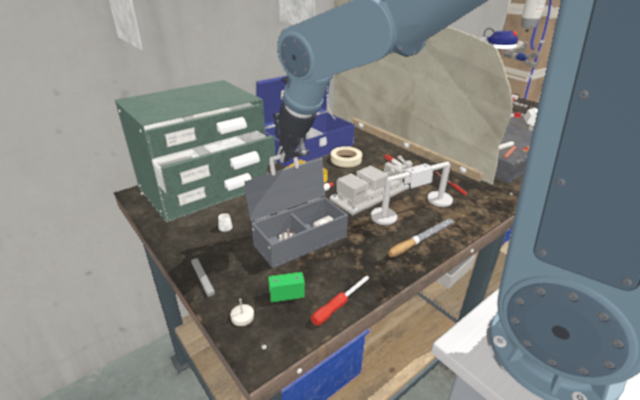

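View pics/w13.png

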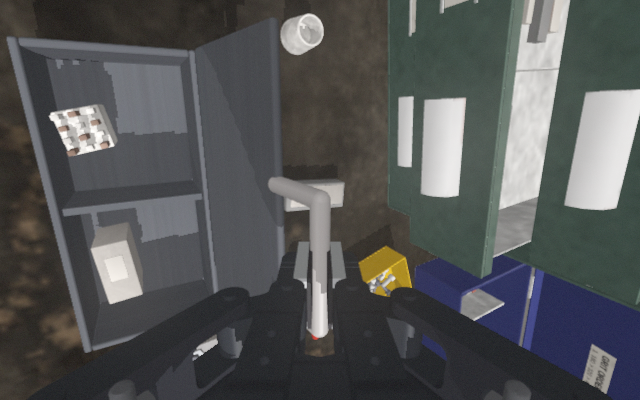

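```bash
python3 -m pendant '[[[0,0,0,0,0,0],[0,0,0,0,0,0],[0,0,0,0,0,0]]]' 0.7
python3 -m pendant '[[[0,0,-0.1,0,0,0],[0,0,-0.15,0,0,0],[0,0,-0.1,0,0,0],[0,0,0,0,0,0]]]'
python3 -c "
from h import *
delta([.50,.2,.25],85.7)
c=cam('scene','s6.png');c=cam('wrist','w14.png')"
```

```text
time_s: 17.6
eef_pos: [0.6279, 0.1657, 0.1991]
eef_rot: [0.182, 0.71, 0.66, 0.166]
wrist_force: [0.2, 0.4, 0.8]
opening: 0.296
time_s: 18.1
eef_pos: [0.5944, 0.1683, 0.2628]
eef_rot: [0.182, 0.71, 0.659, 0.166]
wrist_force: [0.4, -0.6, 0.5]
opening: 0.303
t 18.10 pos [0.5944 0.1683 0.2628] angx 85.72 open 0.303 F [ 0.4 -0.6  0.5]
 rot(pi) [0.1588 0.0013 0.0004]  shift now-axes [ 0.1229 -0.454  -0.175 ]  shift after-rot axes [ 0.1226 -0.4825  0.0641]
```

View pics/s6.png

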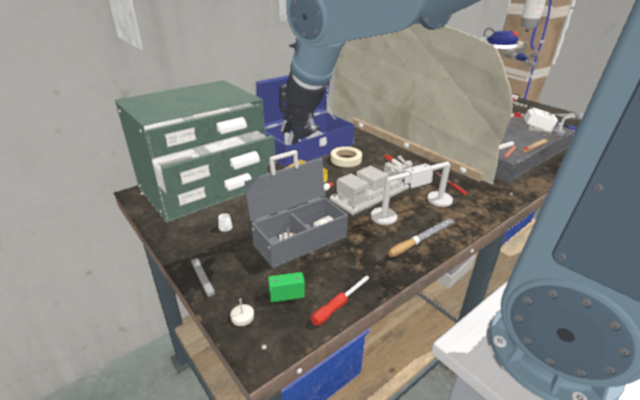

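View pics/w14.png

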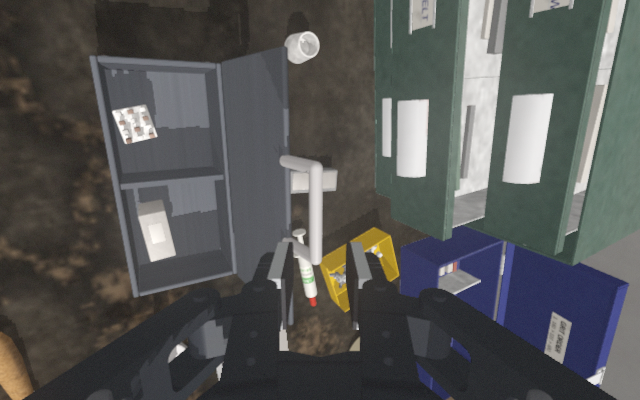

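```bash
python3 -m pendant '[[[0.04,-0.16,-0.06,0,0,0],[0.04,-0.16,-0.06,0,0,0],[0.04,-0.13,-0.05,0,0,0],[0,0,0,0.053,0,0],[0,0,0,0.053,0,0],[0,0,0,0.053,0,0],[0,0,0,0,0,0],[0,0,0,0,0,0]]]'
python3 -c "
from h import *
delta([.50,.2,.25],85.7)
c=cam('scene','s7.png');c=cam('wrist','w15.png')
t=cam('top');cv2.imwrite('pics/t4c.png',cv2.resize(t['pixels'][160:260,190:350],None,fx=5,fy=5,interpolation=cv2.INTER_CUBIC))"
```

```text
time_s: 19.2
eef_pos: [0.492, 0.1981, 0.2325]
eef_rot: [-0.01, 0.733, 0.68, -0.016]
wrist_force: [-0.4, -0.0, -0.8]
opening: 0.3
t 19.20 pos [0.492  0.1981 0.2325] angx 85.70 open 0.300 F [-0.4 -0.  -0.8]
 rot(pi) [-0.0117  0.0031 -0.0001]  shift now-axes [ 0.0115  0.0361 -0.0888]  shift after-rot axes [ 0.0124  0.0394 -0.0873]
```

View pics/w15.png

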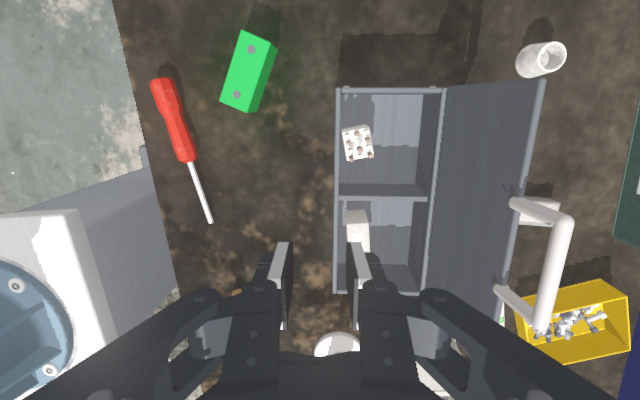

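View pics/t4c.png

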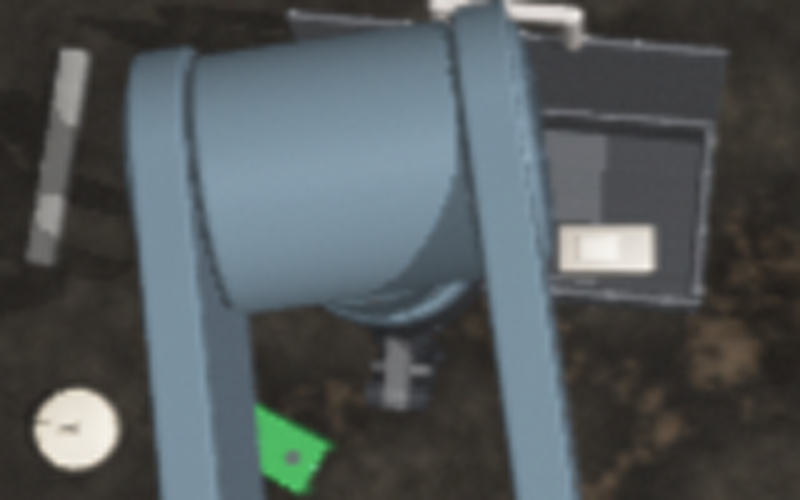

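```bash
python3 -m pendant '[[[0.15,0.04,-0.03,-0.0115,0.003,0],[0.15,0,0,0,0,0],[0,0,0,0,0,0],[0,0,0,0,0,0]]]'
python3 -c "
from h import *
delta([.50,.2,.25],85.7)
c=cam('wrist')
import pickle;pickle.dump(c,open('w16.pkl','wb'))
cv2.imwrite('pics/w16.png',cv2.resize(c['pixels'][80:280,300:460],None,fx=3.75,fy=3,interpolation=cv2.INTER_CUBIC))"
```

```text
time_s: 19.85
eef_pos: [0.5023, 0.2594, 0.2413]
eef_rot: [0.003, 0.732, 0.681, 0.003]
wrist_force: [-0.8, 0.3, -0.2]
opening: 0.299
t 19.85 pos [0.5023 0.2594 0.2413] angx 85.84 open 0.299 F [-0.8  0.3 -0.2]
 rot(pi) [ 0.0025 -0.0004  0.0008]  shift now-axes [-0.297   0.0103 -0.044 ]  shift after-rot axes [-0.297   0.0106 -0.0437]
```

View pics/w16.png

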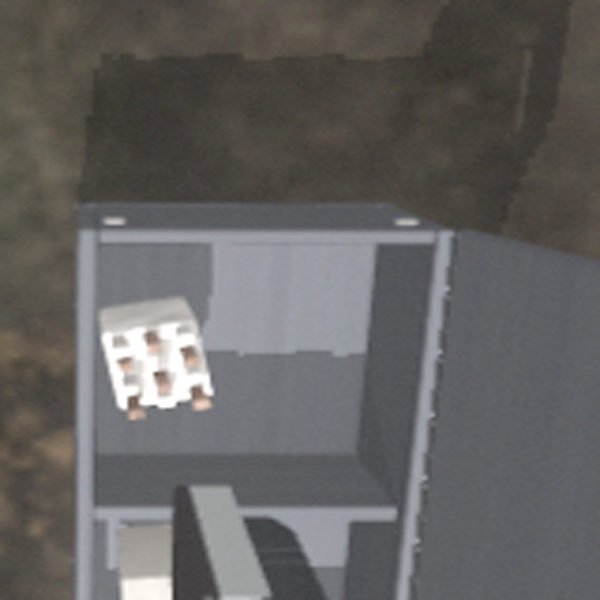

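```bash
python3 -c "
from h import *
import pickle;c=pickle.load(open('w16.pkl','rb'))
print('cam',-c['R'].T@c['t'])
f=lambda u,v:((u+.5)/3.75-.5+300,(v+.5)/3-.5+80)
def S(n,pts,z):
    P=np.array([onz(c,*f(*p),z) for p in pts]);print(n,P.mean(0).round(4));print(P[:,:2].round(4).tolist())
    for i in range(len(P)):
        d=P[(i+1)%len(P)]-P[i]; print('  len %.1f ang %.1f'%(1e3*np.linalg.norm(d),np.degrees(np.arctan2(d[1],d[0]))))
S('fins',[(103,335),(192,325),(214,403),(125,412)],.062)
S('block back top edge',[(100,312),(186,298)],.045)
S('case left bay rim inner',[(97,243),(437,243),(397,507),(94,507)],.068)
g=cv2.cvtColor(c['pixels'],cv2.COLOR_BGR2HSV)[...,1:]
m=((g[...,1]>130)&(g[...,0]<60)).astype('uint8');m[:170]=0;m[222:]=0;m[:,:318]=0;m[:,365:]=0
n=cv2.findNonZero(m);r=cv2.minAreaRect(n);print(r,cv2.boundingRect(n))
S2=[onz(c,*p,.055)[:2].round(4) for p in cv2.boxPoints(r)];print(S2)
"
```

```text
cam [0.50730346 0.32982231 0.384202  ]
fins [0.5267 0.2312 0.062 ]
[[0.512, 0.2447], [0.5368, 0.2464], [0.5417, 0.2176], [0.5164, 0.2161]]
  len 24.8 ang 3.9
  len 29.3 ang -80.3
  len 25.4 ang -176.7
  len 28.9 ang 98.6
block back top edge [0.5245 0.2505 0.045 ]
[[0.512, 0.2489], [0.5371, 0.2522]]
  len 25.3 ang 7.5
  len 25.3 ang -172.5
case left bay rim inner [0.5529 0.227  0.068 ]
[[0.5124, 0.2778], [0.6023, 0.2711], [0.5919, 0.1763], [0.5051, 0.183]]
  len 90.1 ang -4.3
  len 95.4 ang -96.3
  len 87.0 ang 175.6
  len 95.1 ang 85.6
((342.5, 195.5), (51.0, 43.0), 90.0) (321, 170, 44, 52)
[array([0.5073, 0.2663]), array([0.552 , 0.2629]), array([0.55  , 0.2065]), array([0.5033, 0.21  ])]
```

```bash
python3 -m pendant '[[[0,0,0,0,0,-0.056],[0,0,0,0,0,-0.056],[0,0,0,0,0,-0.056],[0,0,0,0,0,-0.056],[0,0,0,0,0,-0.056],[0,0,0,0,0,-0.056],[0,0,0,0,0,-0.056],[0,0,0,0,0,-0.056],[0,0,0,0,0,-0.056],[0,0,0,0,0,-0.05],[0,0,0,0,0,0]]]' 0.5
python3 -c "
from h import *
delta([.5265,.232,.2],187)"
```

```text
time_s: 21.28
eef_pos: [0.5017, 0.2499, 0.2422]
eef_rot: [0.006, -0.071, 0.997, -0.001]
wrist_force: [0.6, 0.0, 0.4]
opening: 0.496
t 21.27 pos [0.5017 0.2499 0.2422] angx -171.82 open 0.496 F [0.6 0.  0.4]
 rot(pi) [-0.001   0.0035  0.0065]  shift now-axes [-0.1079 -0.1057  0.2125]  shift after-rot axes [-0.1123 -0.1041  0.211 ]
```

```bash
python3 -m pendant '[[[-0.11,-0.105,0.1,0,0.0035,0.0065],[0,0,0.1,0,0,0],[0,0,0,0,0,0],[0,0,0,0,0,0]]]' 0.5
python3 -c "
from h import *
delta([.5265,.232,.12],187)
c=cam('wrist','w17.png')
import pickle;pickle.dump(c,open('w17.pkl','wb'))"
```

```text
time_s: 21.78
eef_pos: [0.5279, 0.2303, 0.2034]
eef_rot: [0.001, -0.054, 0.999, -0.002]
wrist_force: [0.6, -0.3, 1.5]
opening: 0.501
t 21.77 pos [0.5279 0.2303 0.2034] angx -173.81 open 0.501 F [ 0.6 -0.3  1.5]
 rot(pi) [-0.001   0.0009 -0.0045]  shift now-axes [0.0073 0.0105 0.4169]  shift after-rot axes [0.006  0.0092 0.417 ]
```

View pics/w17.png

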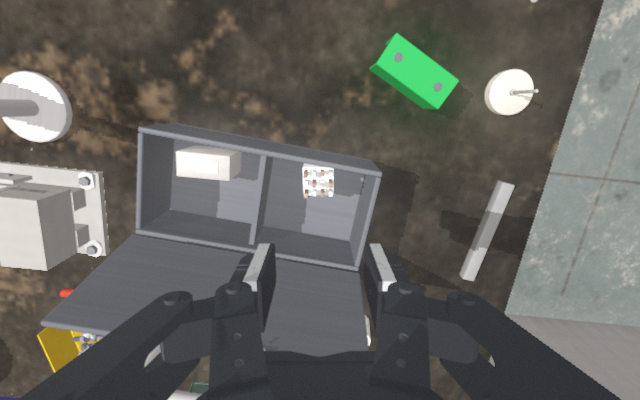

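```bash
python3 -c "
from h import *
import pickle;c=pickle.load(open('w17.pkl','rb'))
cv2.imwrite('pics/w17c.png',cv2.resize(c['pixels'][140:270,240:400],None,fx=4,fy=4,interpolation=cv2.INTER_CUBIC))"
```

```text
(no output)
```

View pics/w17c.png

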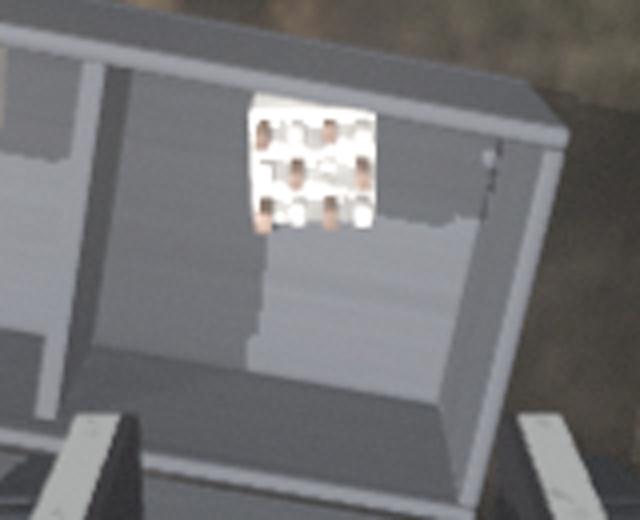

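```bash
python3 -c "
from h import *
import pickle;c=pickle.load(open('w17.pkl','rb'))
print('cam',-c['R'].T@c['t'])
f=lambda u,v:((u+.5)/4-.5+240,(v+.5)/4-.5+140)
def S(n,pts,z):
    P=np.array([onz(c,*f(*p),z) for p in pts]);print(n,P.mean(0).round(4));print(P[:,:2].round(4).tolist())
    for i in range(len(P)):
        d=P[(i+1)%len(P)]-P[i]; print('  len %.1f ang %.1f'%(1e3*np.linalg.norm(d),np.degrees(np.arctan2(d[1],d[0]))))
S('fins',[(250,108),(376,113),(373,226),(254,228)],.062)
S('rim',[(105,65),(545,148),(463,505),(58,418)],.068)
"
```

```text
cam [0.45670907 0.22159419 0.34610208]
fins [0.5243 0.2274 0.062 ]
[[0.5117, 0.2118], [0.5098, 0.24], [0.5361, 0.2425], [0.5395, 0.2153]]
  len 28.3 ang 93.9
  len 26.4 ang 5.4
  len 27.4 ang -82.8
  len 28.0 ang -172.8
rim [0.5519 0.2258 0.068 ]
[[0.5045, 0.1798], [0.5125, 0.2777], [0.6015, 0.272], [0.5892, 0.1738]]
  len 98.3 ang 85.4
  len 89.2 ang -3.7
  len 99.0 ang -97.1
  len 84.9 ang 175.9
```

```bash
python3 -m pendant '[[[0.01,0.006,0.15,-0.001,0,0],[0,0,0.2,0,0,0],[0,0,0.1,0,0,0],[0,0,0,0,0,0],[0,0,0,0,0,0]]]' 0.5
python3 -c "
from h import *
delta([.5255,.229,.08],186)
c=cam('wrist','w18.png')
print(proj(c,[.5255,.229,.062]))
import pickle;pickle.dump(c,open('w18.pkl','wb'))"
```

```text
time_s: 22.45
eef_pos: [0.5293, 0.2331, 0.1178]
eef_rot: [0.007, -0.053, 0.999, 0.001]
wrist_force: [-0.3, -0.2, -0.1]
opening: 0.502
t 22.45 pos [0.5293 0.2331 0.1178] angx -173.88 open 0.502 F [-0.3 -0.2 -0.1]
 rot(pi) [0.0004 0.0043 0.0007]  shift now-axes [ 0.0238 -0.0183  0.1887]  shift after-rot axes [ 0.0213 -0.0182  0.189 ]
[315.23605905 211.11900393]
```

View pics/w18.png

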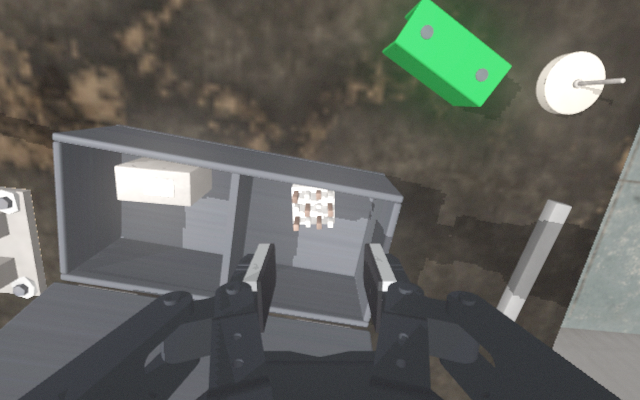

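```bash
python3 -c "
from h import *
import pickle;c=pickle.load(open('w18.pkl','rb'))
cv2.imwrite('pics/w18c.png',cv2.resize(c['pixels'][150:260,260:400],None,fx=5,fy=5,interpolation=cv2.INTER_CUBIC))
print(onz(c,313.5,206.5,.062))"
```

```text
[0.52245934 0.22755363 0.062     ]
```

View pics/w18c.png

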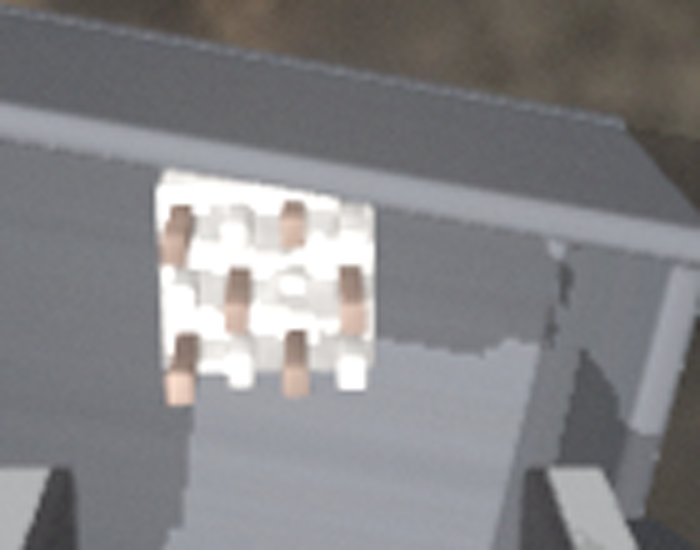

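```bash
python3 -c "
from h import *
import pickle;c=pickle.load(open('w18.pkl','rb'))
f=lambda u,v:((u+.5)/5-.5+260,(v+.5)/5-.5+150)
for z,pts in ((.045,[(160,215),(374,215)]),(.062,[(168,385),(366,385)]),(.055,[(161,300),(374,300)])):
  P=[onz(c,*f(*p),z)[:2] for p in pts];print(z,P,np.mean(P,0),np.linalg.norm(P[1]-P[0]))
print(-c['R'].T@c['t'])
"
```

```text
0.045 [array([0.51957303, 0.21170951]), array([0.51644214, 0.24132862])] [0.51800758 0.22651907] 0.02978412125555465
0.062 [array([0.53782864, 0.2155956 ]), array([0.53508031, 0.24168544])] [0.53645447 0.22864052] 0.026234202189645357
0.055 [array([0.5285152, 0.2133604]), array([0.52549969, 0.24193639])] [0.52700744 0.2276484 ] 0.028734655518138065
[0.4567061  0.22365439 0.25972638]
```

```bash
python3 -m pendant '[[[0.02,-0.024,0.08,0,0.004,0],[0,0,0.08,0,0,0],[0,0,0,0,0,0],[0,0,0,0,0,0]]]' 0.51
python3 -c "
from h import *
delta([.526,.2275,.025],186.5)
c=cam('wrist','w19.png')"
```

```text
time_s: 23.0
eef_pos: [0.5269, 0.2277, 0.0852]
eef_rot: [0.001, -0.053, 0.999, 0.001]
wrist_force: [-0.4, 0.2, -0.4]
opening: 0.492
t 23.00 pos [0.5269 0.2277 0.0852] angx -173.90 open 0.492 F [-0.4  0.2 -0.4]
 rot(pi) [ 0.0004  0.0008 -0.0022]  shift now-axes [ 0.0053 -0.0007  0.301 ]  shift after-rot axes [ 4.50e-03 -3.00e-04  3.01e-01]
```

View pics/w19.png

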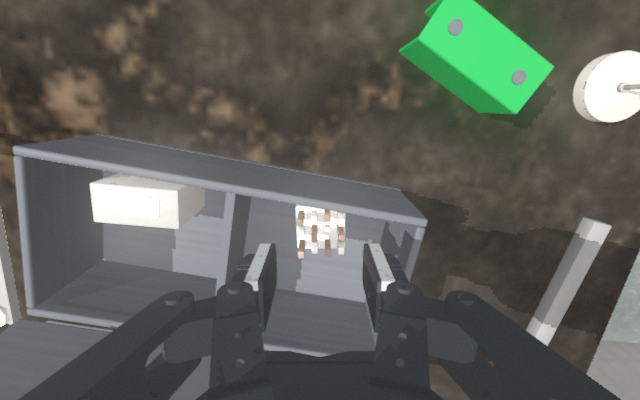

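```bash
python3 -m pendant '[[[0.004,0,0.06,0,0.001,-0.002],[0,0,0.06,0,0,0],[0,0,0,0,0,0],[0,0,0,0,0,0]]]' 0.51
python3 -c "
from h import *
delta([.526,.2275,.025],186.5)
c=cam('wrist','w20.png')"
```

```text
time_s: 23.55
eef_pos: [0.526, 0.2277, 0.0595]
eef_rot: [-0.0, -0.057, 0.998, 0.001]
wrist_force: [0.6, -0.3, 0.1]
opening: 0.488
t 23.55 pos [0.526  0.2277 0.0595] angx -173.50 open 0.488 F [ 0.6 -0.3  0.1]
 rot(pi) [ 0.0004 -0.0003  0.    ]  shift now-axes [-0.0003 -0.0013  0.1724]  shift after-rot axes [-1.000e-04 -1.100e-03  1.724e-01]
```

View pics/w20.png

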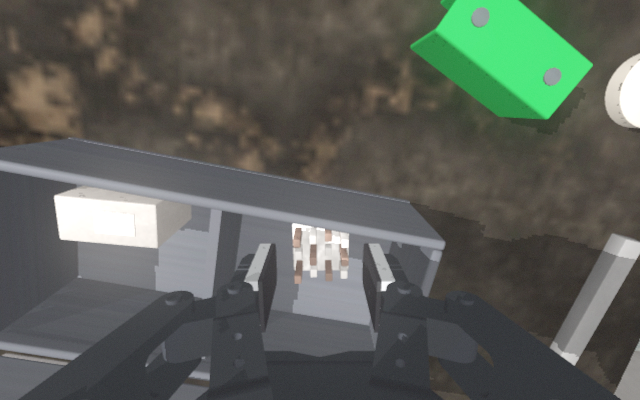

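```bash
python3 -m pendant '[[[0,-0.002,0.05,0,0,0],[0,0,0.05,0,0,0],[0,0,0,0,0,0]]]' 0.51
python3 -c "
from h import *
delta([.526,.2275,.025],186.5)"
python3 -m pendant '[[[0,0,0.045,0,0,0],[0,0,0.02,0,0,0],[0,0,0,0,0,0]]]' 0.51
python3 -c "
from h import *
delta([.526,.2275,.025],186.5)
c=cam('wrist','w21.png')"
```

```text
time_s: 23.98
eef_pos: [0.526, 0.2273, 0.0383]
eef_rot: [-0.0, -0.057, 0.998, 0.001]
wrist_force: [-0.1, -1.1, 0.1]
opening: 0.49
t 23.98 pos [0.526  0.2273 0.0383] angx -173.50 open 0.490 F [-0.1 -1.1  0.1]
 rot(pi) [ 0.0004 -0.0001  0.    ]  shift now-axes [0.     0.0009 0.0666]  shift after-rot axes [0.0001 0.001  0.0666]
time_s: 24.35
eef_pos: [0.5261, 0.2273, 0.0243]
eef_rot: [-0.0, -0.057, 0.998, 0.001]
wrist_force: [0.3, 0.3, 0.4]
opening: 0.491
t 24.35 pos [0.5261 0.2273 0.0243] angx -173.50 open 0.491 F [0.3 0.3 0.4]
 rot(pi) [ 0.0004 -0.0002 -0.    ]  shift now-axes [ 0.0003  0.0009 -0.0034]  shift after-rot axes [ 0.0003  0.0009 -0.0034]
```

View pics/w21.png

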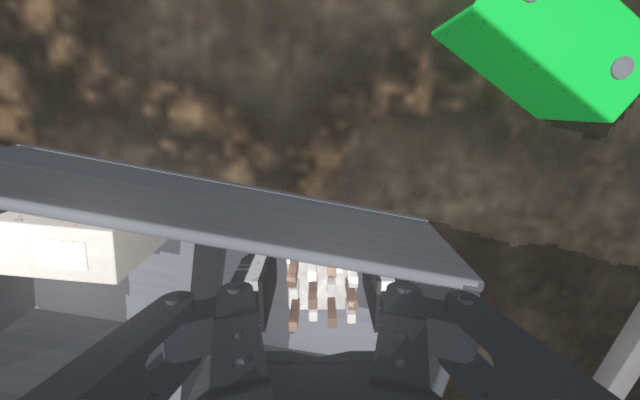

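```bash
python3 -m pendant '[[[0,0,0.012,0,0,0],[0,0,0,0,0,0],[0,0,0,0,0,0],[0,0,0,0,0,0],[0,0,0,0,0,0]]]' 1
python3 -m pendant '[[[0,0,-0.05,0,0,0],[0,0,-0.05,0,0,0],[0,0,0,0,0,0]]]' 1
python3 -c "
from h import *
delta([.526,.2275,.025],186.5)
c=cam('wrist','w22.png')"
```

```text
time_s: 25.02
eef_pos: [0.5268, 0.2276, 0.0234]
eef_rot: [0.0, -0.057, 0.998, 0.001]
wrist_force: [-1.2, -0.1, 0.0]
opening: 0.342
time_s: 25.4
eef_pos: [0.5269, 0.2276, 0.0449]
eef_rot: [0.001, -0.057, 0.998, 0.001]
wrist_force: [0.4, -0.4, -1.3]
opening: 0.338
t 25.40 pos [0.5269 0.2276 0.0449] angx -173.50 open 0.338 F [ 0.4 -0.4 -1.3]
 rot(pi) [0.0005 0.0004 0.    ]  shift now-axes [0.0046 0.     0.0995]  shift after-rot axes [0.0045 0.0002 0.0995]
```

View pics/w22.png

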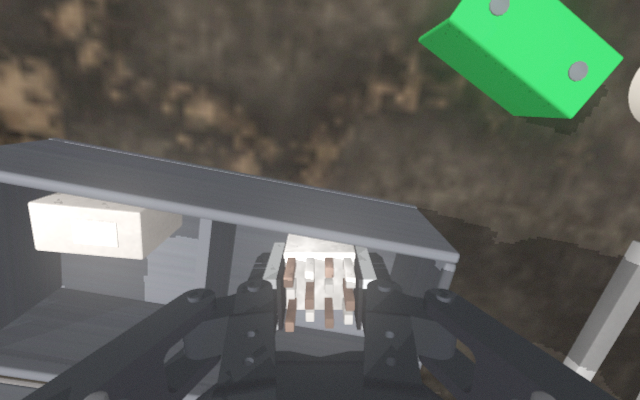

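```bash
python3 -m pendant '[[[0,0,-0.12,0,0,0],[0,0,-0.2,0,0,0],[0,0,-0.2,0,0,0],[0,0,-0.18,0,0,0],[0,0,-0.05,0,0,0],[0,0,0,0,0,0]]]' 1
python3 -c "
from h import *
delta([.385,.18,.205],186.5)
c=cam('scene','s8.png')"
```

```text
time_s: 26.2
eef_pos: [0.5245, 0.2267, 0.1957]
eef_rot: [-0.002, -0.057, 0.998, 0.0]
wrist_force: [-0.5, -0.6, -2.4]
opening: 0.337
t 26.20 pos [0.5245 0.2267 0.1957] angx -173.51 open 0.337 F [-0.5 -0.6 -2.4]
 rot(pi) [ 0.0003 -0.0015 -0.    ]  shift now-axes [ 0.7196 -0.1532 -0.0434]  shift after-rot axes [ 0.7194 -0.1531 -0.0467]
```

View pics/s8.png

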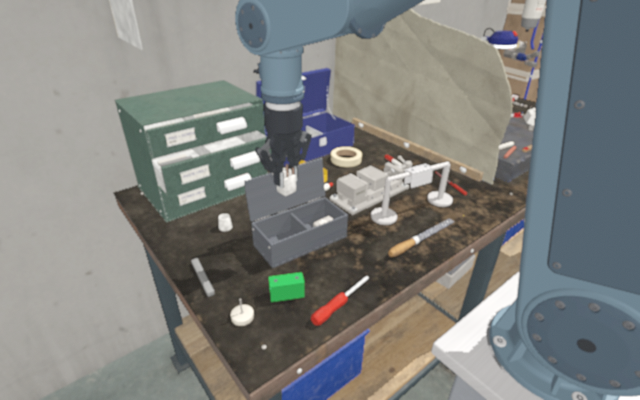

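The core is out of the case and the flap still stands. Now I'll bring the core out in front.

```bash
python3 -m pendant '[[[0.1,-0.02,-0.015,0,-0.0015,0],[0.15,-0.03,-0.015,0,0,0],[0.15,-0.035,-0.01,0,0,0],[0.15,-0.035,0,0,0,0],[0.1,-0.025,0,0,0,0],[0.05,0,0,0,0,0],[0,0,0,0,0,0],[0,0,0,0,0,0]]]' 1
python3 -c "
from h import *
delta([.385,.18,.205],186.5)"
```

```text
time_s: 27.25
eef_pos: [0.3781, 0.1795, 0.1906]
eef_rot: [-0.011, -0.056, 0.998, -0.001]
wrist_force: [-0.6, 0.5, -1.6]
opening: 0.34
t 27.25 pos [0.3781 0.1795 0.1906] angx -173.56 open 0.340 F [-0.6  0.5 -1.6]
 rot(pi) [-0.0001 -0.0073 -0.0003]  shift now-axes [-0.033  -0.0016 -0.0727]  shift after-rot axes [-0.0346 -0.0016 -0.072 ]
```

```bash
python3 -m pendant '[[[-0.02,0,-0.05,0,-0.0073,0],[0,0,-0.02,0,0,0],[0,0,0,0,0,0],[0,0,0,0,0,0],[0,0,0,0,0,0]]]' 1
python3 -c "
from h import *
delta([.385,.18,.205],186.5); print(telemetry.get_obs()['dq'].round(4))
c=cam('scene','s9.png');c=cam('wrist','w23.png')
t=cam('top');cv2.imwrite('pics/t5c.png',cv2.resize(t['pixels'][110:310,180:530],None,fx=2.25,fy=2.25,interpolation=cv2.INTER_CUBIC))"
```

```text
time_s: 27.88
eef_pos: [0.3841, 0.1804, 0.2059]
eef_rot: [0.001, -0.056, 0.998, -0.0]
wrist_force: [0.5, -0.5, -1.9]
opening: 0.339
t 27.88 pos [0.3841 0.1804 0.2059] angx -173.56 open 0.339 F [ 0.5 -0.5 -1.9]
 rot(pi) [-0.0001  0.0009 -0.0003]  shift now-axes [-0.0042 -0.0023  0.0045]  shift after-rot axes [-0.0042 -0.0023  0.0045]
[-0.001   0.0014 -0.0004  0.0002 -0.0008 -0.0004]
```

View pics/s9.png

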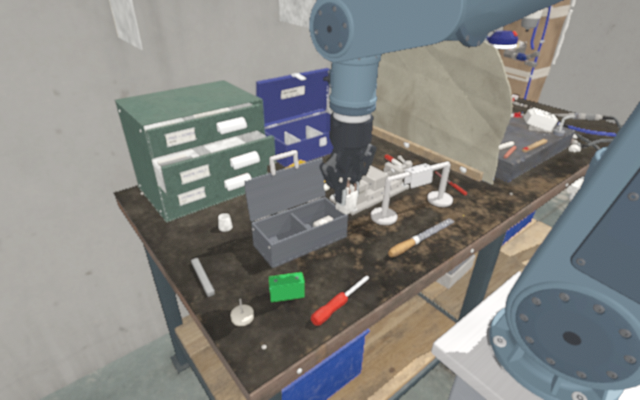

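View pics/w23.png

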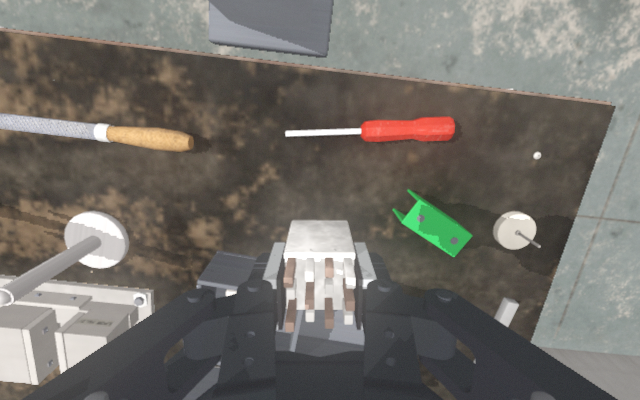

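View pics/t5c.png

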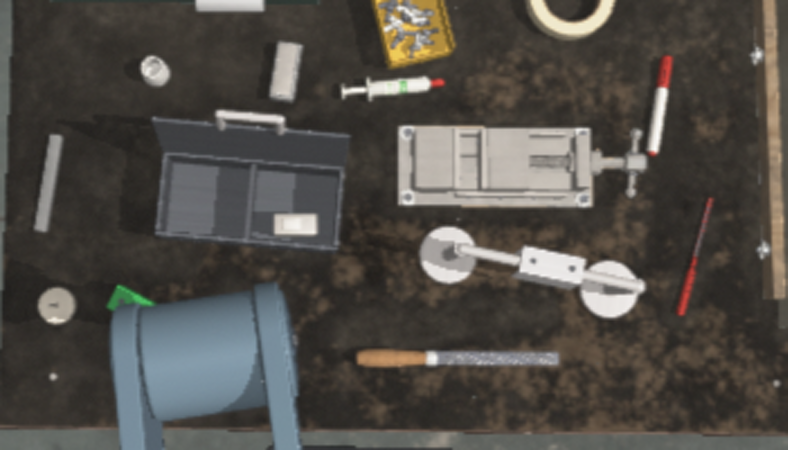

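Every view agrees: the cap is astride the bar, the flap stands, the block is in its bay, and the core is held level and still. I'll hand in.

```bash
python3 -c "
from bench import ctrl
print(ctrl.hand_in())"
```

```text
the job is handed in; nothing more can be done
None
```

The job is done and handed in at about 28 s of the 72 s allowed; the hand-in reports no verdict.

- **Jaw cap:** I hung it astride the bar and let go. The last top view shows it still there.
- **Flap:** I swung it to about 98° (1.72 rad) and released it. It was still standing in the last views.
- **Finned core:** I lifted it out of the left bay. It ended gripped in front of the case with the tool at about (0.384, 0.180, 0.206), which puts its underside about 19 cm above the bench. It was level and the joints were still.
- **Everything else:** The plain block is still in the right bay. The green look-alike and the other tools look untouched, though the arm hides part of the green one in the last top view.

One short contact push of about 31 N showed at the wrist when I seated the cap on the bar. The flap swing peaked at about 17 N in the readings. Both are below the limits, and no check failed or disagreed.

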